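# Fit the spare vise jaws to the key-machine bed

## Robot

A 6-joint arm with a two-finger parallel gripper is mounted at the origin on the work surface. World frame = base frame: x ahead of the robot, y to its left, z up, the work surface at z = 0. Lengths are in m, angles in rad, forces in N, time in s.
With the tool pointing down it reaches from about 0.4 to 0.925 m from the base axis. Payload 12.5 kg.
Tool frame: the origin (TCP) lies between the finger pads, 19 mm behind the fingertips; this is the grasp point; z points along the fingers, y is the line along which they close (so a half turn about z gives the same grasp; the last joint's range is limited). The gripper opens to 95 mm and grips with 3 to 60 N. Pads are 20 mm wide; open, the fingers measure 119 mm over their backs; the gripper's body (75 mm by 180 mm) begins 59 mm behind the grasp point.
Start: joints at [1.199, 0.491, 1.559, -0, 1.092, -0.106], TCP at [0.164, 0.603, 0.233] pointing down, gripper open.
Joint ranges: [-3.1, 3.1], [-0.84, 2.19], [0.05, 2.79], [-1.13, 4.28], [0.06, 2.93], [-2.69, 2.69]. Speed limits (rad/s): [2.22, 2.22, 2.79, 3.14, 3.14, 3.14].

## Interface

Orientations are given as a unit quaternion [w, x, y, z].
In Python, from bench import monitor, read_camera, camera_model, order, models gives the robot as it stands.
- The arm moves only by the shell command python3 -m crank 'ROWS'. ROWS is JSON, a list of rows, each an object with "jaw": the finger opening in mm, from 0 to 95.1; "offset": the shift along the tool's x, y, z in mm, a list of three; "twist": the turn, a rotation vector about the tool's x, y, z in rad, a list of three. In form: [{"jaw": jaw, "offset": [x, y, z], "twist": [rx, ry, rz]}, ...]. A call has 1 to 12 rows; each row shifts and turns the commanded pose from where the row before left it, along the tool's axes as they then stand; what a row does not reach is not made up. A row lasts 1/12 s, in which the tool goes at most 41.7 mm and 7.16 degrees, less where a joint would pass 70% of its speed; a pose out of reach is approached as far as the arm can. A call is refused whole if a number of a shift passes 41.7 or a number of a turn 0.125, either way. A call with a gripper value outside its range is refused whole. The fingers move at their own pace and stop on an object; the grip force is fixed at half the most. Time passes only in rows, so rows that do not move let the fingers close. It gives the time, the measured TCP pose, the force, the opening and the grip force at its end, in the units of the state.
- monitor.get_obs(): the state, without advancing time (a new reading comes with each control period).
- read_camera(name): name is "side" or "top" or "wrist"; returns (picture, depth): 480x640x3 uint8, red, green, blue; 480x640 float32, m along the optical axis (not along the pixel's ray), 0 where there is no reading.
- camera_model(name): a dict with "fx", "fy", "cx", "cy" (pixels), "dist" ([k1, k2, p1, p2, k3] as OpenCV has them; the pictures are not rectified), "R" (3x3) and "t" (3): a world point X has camera coordinates R X + t; the wrist camera has in their place "T_tool_cam" (4x4, takes a point from camera to tool coordinates, whose origin is the TCP and whose axes are the flange's). Camera axes: x right, y down, z forward; pixel columns grow to the right and rows downward; lengths in m; the calibration is good to about 2 mm. A picture is of the moment at which its call begins: read the wrist's pose just before it. camera_model takes no time and is no camera call.
- order.sign_off(): hands the job in; it is judged then, once.
Trained networks look in the newest picture that a camera, given by its name, has taken for a name from the list of things; names that differ only in an ending like _2 or _b are one class to them, and where a whole thing is asked for, a point or a joint stands for the part that bears it (a point fixed in the world has none). Each returns a list of dicts, best first, with "score" (0 to 1); they miss things now and then, are a little off and sometimes report something else, mostly with a low value. They report only what shows in the picture. A call takes as long as a camera call.
- models.cut_out(camera, query): "region" (480x640 bool, what is visible of it) and "extent" ([left, top, width, height] in pixels, round what is visible of it).
The state is a dict: "time": time; "joint_positions": joint angles; "qvel": joint speeds; "joint_torque": joint torques, N m; "tool_pos": TCP position; "tcp_rot": TCP orientation; "ft_force": force on the tool from outside, world axes, zero at the start; "moment": the same for the moment, N m; "opening": finger opening in m; "finger_force": force on a finger pad.
Only numpy, scipy, OpenCV 4.12 (cv2) and the standard library are available. Lean on these libraries where they do the work, as an engineer would, in place of code of your own. Each camera call takes 0.05 s, during which the arm holds its last target. There are 200 camera calls.

## Task

Set up the key machine's bed: use the forked picker to lift every jaw out of the deep blue rack (do not reach into the wells with the fingers), then with the gripper slide each jaw into the bed's T-track from its open end, the first fully home against the red stop and each next one right up against the jaw before it. Finish with the picker back on its stand, and leave the oil bottle, screwdriver and padlock alone.

Things in the scene. Friction and masses are not known exactly. Their poses are not given: they have to be found in the camera images.
- jaw_a: One of up to four alike vise jaws (absent: None), 0.25 kg. Origin: centre of underside; x along its 50 mm length, z up. Upwards: foot 50 x 38 mm to z 8 mm; neck 18 mm wide to 17; dark flat-sided body 50 x 30 mm, z 17 to 41 (hold it here, across 30 mm); post diameter 10 mm to 61; red disc knob diameter 24 mm, z 61 to 67. Front and back alike.
- jaw_b: One of up to four alike vise jaws (absent: None), 0.25 kg. Origin: centre of underside; x along its 50 mm length, z up. Upwards: foot 50 x 38 mm to z 8 mm; neck 18 mm wide to 17; dark flat-sided body 50 x 30 mm, z 17 to 41 (hold it here, across 30 mm); post diameter 10 mm to 61; red disc knob diameter 24 mm, z 61 to 67. Front and back alike.
- jaw_c: One of up to four alike vise jaws (absent: None), 0.25 kg. Origin: centre of underside; x along its 50 mm length, z up. Upwards: foot 50 x 38 mm to z 8 mm; neck 18 mm wide to 17; dark flat-sided body 50 x 30 mm, z 17 to 41 (hold it here, across 30 mm); post diameter 10 mm to 61; red disc knob diameter 24 mm, z 61 to 67. Front and back alike.
- jaw_d: One of up to four alike vise jaws (absent: None), 0.25 kg. Origin: centre of underside; x along its 50 mm length, z up. Upwards: foot 50 x 38 mm to z 8 mm; neck 18 mm wide to 17; dark flat-sided body 50 x 30 mm, z 17 to 41 (hold it here, across 30 mm); post diameter 10 mm to 61; red disc knob diameter 24 mm, z 61 to 67. Front and back alike.
- rack: Fixed blue rack, open on top, 122 (x) x 209 (y) x 145 mm high; origin: centre of underside, z up; its -x side faces the robot and free bench. Four wells at y = -76.5, -25.5, 25.5, 76.5 mm, each 110 mm long (x = -55 to 55) and 46 mm wide, floor at z = 5 mm. Some may be empty.
- rack_ledge (a point): Middle, on top, of the white ledge on the wells' floor (in the rack's frame x = -29, z = 19 mm). It fills all wells from x = -55 to -3 mm, so that a jaw stands upright only in the +x part, centre near x = 26 mm, its length along x, loose by 4 mm each way. The picker goes down above the ledge.
- picker: Loose forked picker, 0.18 kg. Origin midway between its 2 level tines, on their upper faces: a jaw's knob rests there, its post between the tines. x to the open tips, z up. Tines 4 mm thick, 5 wide, 16 apart (26 over both), x = -20 to 17 mm; tip lips 4 mm high at x = 14 to 17. Shank 8 x 10 mm, x = -26 to -18. Black plate 60 x 64 mm, z = 96 to 102.
- picker_grip (a point): Where the gripper's TCP belongs on the picker's orange handle, 124 mm above the picker's origin, same axes. Handle 20 (x) x 28 (y) mm, from 102 to 142 mm above the origin, with a black cap 18 x 26 mm to 146 mm. Grip it firmly across x (20 mm), from above; held across y it would swing between the pads.
- stand: Fixed grey stand, origin: centre of underside; base plate 80 x 90 x 4 mm. Two walls along x, 64 mm long, 8 thick, centred at y = -24 and 24, tops at z = 112 mm, 40 mm free between, open above and at the ends. The picker's fork hangs between them, its black plate on their tops: picker origin at x = y = 0, z = 16 mm, tines along x.
- bed: Fixed aluminium machine bed, T-track along x; origin on its underside under the track's middle. Base 70 mm wide, x = -145 to 97, its top z = 20 mm is the track floor. Covered track x = -85 to 85: 43 mm wide, 11 high inside, under two lips (z = 31 to 35) with a 23 mm slot between. Jaws lie along x; fully home their centres are at x = 60, 10, -40, z = 20.
- bed_stop (a point): Centre of the red stop's face at the track's closed end, in the bed's frame x = 85, z = 40 mm. The stop reaches up to z = 60 mm.
- bed_mouth (a point): Floor centre of the track's open end, in the bed's frame x = -85, z = 20 mm. Before it, x = -145 to -85, an uncovered landing at floor height where a jaw can be set down, with guides 8 mm high that flare from 43 mm apart at the mouth to about 52 mm at x = -113.
- oil: Bystander: loose yellow oil bottle, 44 mm in diameter, 130 mm tall, origin under its centre.
- driver: Bystander: loose screwdriver lying flat, origin under its middle.
- padlock: Bystander: loose brass padlock standing shackle up, 22 x 46 mm, 59 mm tall, origin under its centre.

How it is judged:
On the way:
1. the picker lifts a jaw clear of the rack's wells (((contact force between picker and jaw_a above 0.5 N and height (world z) of jaw_a above 0.12 m) or (contact force between picker and jaw_b above 0.5 N and height (world z) of jaw_b above 0.12 m) or (contact force between picker and jaw_c above 0.5 N and height (world z) of jaw_c above 0.12 m) or (contact force between picker and jaw_d above 0.5 N and height (world z) of jaw_d above 0.12 m))), for 0.2 s.
At the end, for the whole second after the job is handed in: Every jaw present stands upright in the T-track, the first home against the stop, each next against the one before (centres at 60, 10, -40 mm in the bed's frame, up to 7 mm short); the picker hangs upright on its stand (within 18 mm of its middle, 5 mm of its height); all at rest ((x of jaw_a in the frame of bed between 0.053 and 0.064 m or x of jaw_a in the frame of bed between 0.003 and 0.014 m or x of jaw_a in the frame of bed between -0.047 and -0.036 m) and y of jaw_a in the frame of bed between -0.006 and 0.006 m and z of jaw_a in the frame of bed between 0.016 and 0.026 m and angle between each of jaw_a, jaw_b, jaw_c, jaw_d's own z axis and vertical below 0.12 rad and linear speed of each of jaw_a, jaw_b, jaw_c, jaw_d, picker below 0.02 m/s and (x of jaw_b in the frame of bed between 0.053 and 0.064 m or x of jaw_b in the frame of bed between 0.003 and 0.014 m or x of jaw_b in the frame of bed between -0.047 and -0.036 m) and y of jaw_b in the frame of bed between -0.006 and 0.006 m and z of jaw_b in the frame of bed between 0.016 and 0.026 m and (x of jaw_c in the frame of bed between 0.053 and 0.064 m or x of jaw_c in the frame of bed between 0.003 and 0.014 m or x of jaw_c in the frame of bed between -0.047 and -0.036 m) and y of jaw_c in the frame of bed between -0.006 and 0.006 m and z of jaw_c in the frame of bed between 0.016 and 0.026 m and (x of jaw_d in the frame of bed between 0.053 and 0.064 m or x of jaw_d in the frame of bed between 0.003 and 0.014 m or x of jaw_d in the frame of bed between -0.047 and -0.036 m) and y of jaw_d in the frame of bed between -0.006 and 0.006 m and z of jaw_d in the frame of bed between 0.016 and 0.026 m and (x of jaw_a in the frame of bed between 0.053 and 0.064 m or x of jaw_b in the frame of bed between 0.053 and 0.064 m or x of jaw_c in the frame of bed between 0.053 and 0.064 m or x of jaw_d in the frame of bed between 0.053 and 0.064 m) and (x of jaw_a in the frame of bed between 0.003 and 0.014 m or x of jaw_b in the frame of bed between 0.003 and 0.014 m or x of jaw_c in the frame of bed between 0.003 and 0.014 m or x of jaw_d in the frame of bed between 0.003 and 0.014 m) and horizontal distance between picker and stand below 0.018 m and z of picker in the frame of stand between 0.011 and 0.021 m and angle between picker's own z axis and vertical below 0.1 rad); the robot touches nothing.
It fails at once if the fingers touch a jaw that is still down in the rack ((contact force between the fingers and jaw_a above 1 N and z of jaw_a in the frame of rack below 0.09 m and x of jaw_a in the frame of rack between -0.058 and 0.058 m and y of jaw_a in the frame of rack between -0.102 and 0.102 m) or (contact force between the fingers and jaw_b above 1 N and z of jaw_b in the frame of rack below 0.09 m and x of jaw_b in the frame of rack between -0.058 and 0.058 m and y of jaw_b in the frame of rack between -0.102 and 0.102 m) or (contact force between the fingers and jaw_c above 1 N and z of jaw_c in the frame of rack below 0.09 m and x of jaw_c in the frame of rack between -0.058 and 0.058 m and y of jaw_c in the frame of rack between -0.102 and 0.102 m) or (contact force between the fingers and jaw_d above 1 N and z of jaw_d in the frame of rack below 0.09 m and x of jaw_d in the frame of rack between -0.058 and 0.058 m and y of jaw_d in the frame of rack between -0.102 and 0.102 m)).
It fails at once if a bystander is disturbed (moved over 30 mm) (distance of any of oil, driver, padlock from where it was at the start of the episode above 0.03 m).
Of jaw_a, jaw_b, jaw_c, jaw_d only 2 to 3 are there at a start; the rules pass over those that are not, and their reading is None.
At some moment in a run one of jaw_a, jaw_b, jaw_c, jaw_d may be knocked a few centimetres aside while the robot is not near it.
It also fails if it takes over 210 s, if anything falls off the work surface, if the arm or the gripper's body presses on something with over 40 N, if the wrist force passes 120 N, or if a joint passes its speed limit or range.

## Working session

There is one attempt and no reset: what is moved stays moved. The work goes in short steps, Python scripts to look and compute and a shell command to move; the robot and the scene stay as the last step left them, time stands still between calls to the robot, and variables do not carry over. Pictures are saved under pics/ and viewed, at most 14 in all, crops included, and the job is handed in when it is done.

```bash
ls; mkdir -p pics; python3 - <<'E'
from bench import monitor, read_camera, camera_model
import cv2,numpy as np
o=monitor.get_obs();print({k:np.round(v,3) for k,v in o.items()})
ims=[]
for n in ["side","top"]:
    p,d=read_camera(n);cv2.imwrite(f"pics/{n}0.png",p[:,:,::-1]);np.savez(f"{n}0.npz",p=p,d=d)
    m=camera_model(n);print(n,m)
print(camera_model("wrist"))
E
```

```text
pics
{'time': np.float64(0.0), 'joint_positions': array([ 1.199,  0.492,  1.559,  0.   ,  1.092, -0.106]), 'qvel': array([-0.001,  0.   , -0.001,  0.001, -0.001, -0.001]), 'joint_torque': array([ 1.0000e-03, -6.1265e+01, -2.5818e+01,  6.9000e-02,  4.8000e-02,
       -0.0000e+00]), 'tool_pos': array([0.164, 0.603, 0.233]), 'tcp_rot': array([-0.   ,  0.132,  0.991, -0.001]), 'ft_force': array([0.89 , 0.259, 0.405]), 'moment': array([-0.016, -0.022,  0.002]), 'finger_force': np.float64(0.0), 'opening': np.float64(0.095)}
side {'fx': 577.2117490167204, 'fy': 577.2117490167204, 'cx': 319.50458901234066, 'cy': 247.26128638358455, 'dist': array([-0.06057506,  0.        ,  0.        ,  0.        ,  0.        ]), 'R': array([[-0.91640193, -0.40009887, -0.01133127],
       [-0.29745789,  0.69970543, -0.64956225],
       [ 0.26781768, -0.59188952, -0.76022397]]), 't': array([0.47882658, 0.32718821, 1.02938512])}
top {'fx': 599.2923920640529, 'fy': 599.2923920640529, 'cx': 325.74335565843165, 'cy': 246.56114925212216, 'dist': array([-0.05485667,  0.        ,  0.        ,  0.        ,  0.        ]), 'R': array([[-2.11308560e-02, -9.99776364e-01,  8.41568639e-04],
       [-9.95578207e-01,  2.09650484e-02, -9.15669192e-02],
       [ 9.15287980e-02, -2.77273478e-03, -9.95798570e-01]]), 't': array([-0.10949146,  0.57538142,  1.42334981])}
{'fx': 377.8503136239343, 'fy': 377.8503136239343, 'cx': 317.14505911004846, 'cy': 236.47337021480146, 'dist': array([-0.03579858,  0.        ,  0.        ,  0.        ,  0.        ]), 'T_tool_cam': array([[ 1.50343709e-03, -9.65083394e-01, -2.61938509e-01,
         7.58161617e-02],
       [ 9.99998787e-01,  1.55740664e-03,  1.55753937e-06,
        -5.07398326e-04],
       [ 4.06441617e-04, -2.61938194e-01,  9.65084565e-01,
        -1.51284828e-01],
       [ 0.00000000e+00,  0.00000000e+00,  0.00000000e+00,
         1.00000000e+00]])}
```

View pics/top0.png

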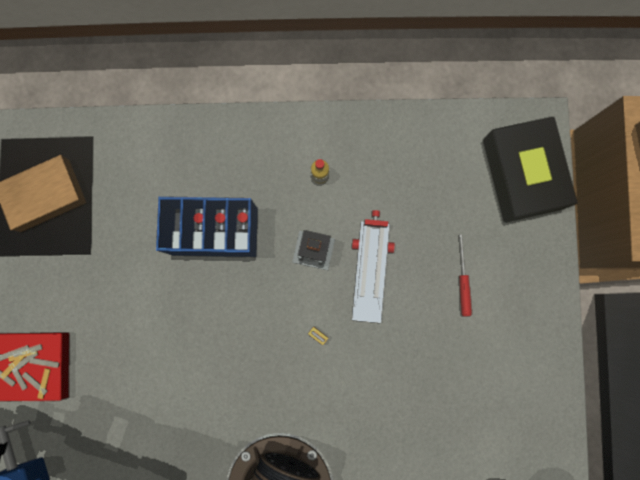

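View pics/side0.png

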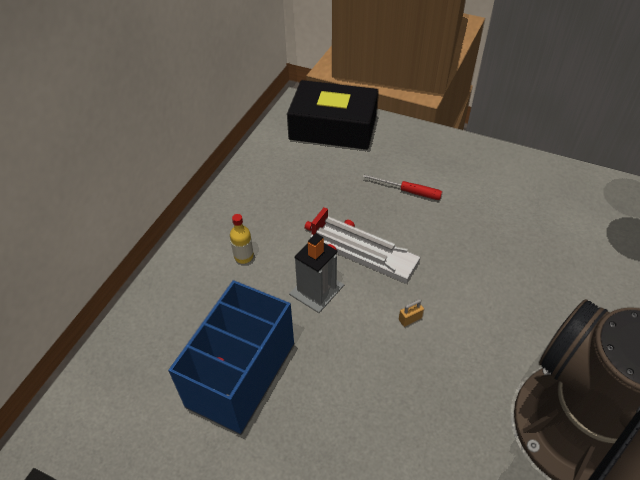

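The top view shows three jaws in the wells at columns 199, 220 and 242, with the leftmost well empty. The stand with the picker is at (315,247), the bed runs from (375,222) at its stop to (368,320) at its open end, and the padlock is at (318,335).

```bash
cat > h.py <<'E'
import numpy as np, cv2
from bench import monitor, read_camera, camera_model, models
from scipy.spatial.transform import Rotation as Ro
def obs():
    o=monitor.get_obs(); q=o["tcp_rot"]; return o, np.array(o["tool_pos"]), Ro.from_quat(np.r_[q[1:],q[0]])
def grab(n):
    """picture, world point per pixel (NaN without reading)"""
    _,p,R=obs(); im,d=read_camera(n); m=camera_model(n)
    K=np.array([[m["fx"],0,m["cx"]],[0,m["fy"],m["cy"]],[0,0,1]])
    u,v=np.meshgrid(np.arange(640.),np.arange(480.))
    xy=cv2.undistortPoints(np.stack([u,v],-1).reshape(-1,1,2),K,m["dist"]).reshape(480,640,2)
    c=np.dstack([xy,np.ones((480,640))])*d[...,None]
    c[d==0]=np.nan
    if n=="wrist":
        T=m["T_tool_cam"]; w=R.apply((c.reshape(-1,3)@T[:3,:3].T+T[:3,3]))+p
    else: w=(c.reshape(-1,3)-m["t"])@m["R"]
    return im, w.reshape(480,640,3)
def rect(pts):
    """centre, sizes, yaw deg of the first side from minAreaRect, mm"""
    (c,s,a)=cv2.minAreaRect((pts*1000).astype(np.float32)); return np.round(c,1),np.round(s,1),round(a,2)
E
python3 - <<'E'
from h import *
for n in ["side","top"]:
    im,W=grab(n)
    np.savez(n+"W.npz",im=im,W=W)
    for q in ["rack","bed","stand","picker","jaw_a","oil","driver","padlock"]:
        for r in models.cut_out(n,q):
            if r["score"]<.3: continue
            P=W[r["region"]]; P=P[~np.isnan(P[:,0])]
            if len(P)<5: continue
            zt=np.percentile(P[:,2],97)
            t=P[np.abs(P[:,2]-zt)<.006]
            print(n,q,round(r["score"],2),r["extent"],"med",np.round(np.median(P,0)*1e3,0),"ztop",round(zt*1e3),"toprect",*rect(t[:,:2]))
E
```

```text
side rack 0.74 [169.4, 278.7, 124.3, 155.5] med [617. 153. 104.] ztop 147 toprect [622.  149.7] [210.6 123.7] 87.87
side bed 0.84 [305.3, 207.7, 113.0, 79.4] med [ 512. -223.   24.] ztop 59 toprect [ 629.2 -242.2] [55.7 15.4] 82.61
side bed 0.49 [231.2, 211.1, 22.3, 51.5] med [ 751. -102.   70.] ztop 132 toprect [ 757.7 -111.5] [18.7 22.8] 27.22
side stand 0.78 [290.2, 257.5, 54.1, 56.2] med [558. -68.  35.] ztop 111 toprect [560.5 -74.1] [82.3 42.2] 28.05
side picker 0.92 [295.8, 234.5, 40.8, 59.2] med [562. -87. 120.] ztop 164 toprect [571.3 -95.2] [27.8 21.2] 74.1
side picker 0.65 [308.1, 207.1, 112.1, 75.2] med [ 511. -223.   24.] ztop 60 toprect [ 628.1 -243.3] [58.1 16.1] 84.53
side oil 0.94 [231.3, 212.2, 24.5, 53.0] med [ 750. -101.   71.] ztop 132 toprect [ 757.9 -111. ] [18.6 19.9] 52.27
side oil 0.6 [305.7, 206.2, 114.3, 77.8] med [ 513. -223.   24.] ztop 60 toprect [ 628.7 -242.2] [55.7 16.3] 82.61
side driver 0.88 [363.5, 175.8, 78.5, 25.3] med [ 461. -454.   21.] ztop 30 toprect [ 451.5 -457.1] [99.3 24.7] 2.78
side padlock 0.93 [395.9, 300.9, 27.5, 24.9] med [363. -93.
[... 473 characters left out ...]
.8 -94.4] [26.7 18.3] 75.03
top jaw_a 0.69 [234.0, 207.6, 12.9, 20.6] med [638.  77.  48.] ztop 77 toprect [642.9  75.8] [22.8 21.1] 13.25
top jaw_a 0.62 [215.2, 207.9, 10.8, 23.6] med [637. 130.  48.] ztop 145 toprect [624.5 102.2] [ 1.3 40.8] 89.99
top jaw_a 0.43 [194.9, 206.8, 5.2, 22.6] med [639. 180.  50.] ztop 77 toprect [643.7 176.6] [17.7 21.6] 89.47
top oil 0.9 [311.7, 157.1, 17.2, 30.7] med [ 746. -110.   87.] ztop 132 toprect [ 754.1 -110. ] [18.2 21.2] 88.85
top driver 0.6 [461.5, 238.1, 8.1, 78.3] med [ 452. -455.   22.] ztop 30 toprect [ 448.7 -456.7] [96.3 18.1] 0.97
top padlock 0.7 [305.5, 328.0, 22.4, 16.0] med [363. -96.  37.] ztop 61 toprect [360.1 -97.2] [35.   6.7] 50.53
```

```bash
python3 -m crank '[{"jaw":95,"offset":[-26.4,-26.9,-6.8],"twist":[0,0,0]},{"jaw":95,"offset":[-26.4,-26.9,-6.8],"twist":[0,0,0]},{"jaw":95,"offset":[-26.4,-26.9,-6.8],"twist":[0,0,0]},{"jaw":95,"offset":[-26.4,-26.9,-6.8],"twist":[0,0,0]},{"jaw":95,"offset":[-26.4,-26.9,-6.8],"twist":[0,0,0]},{"jaw":95,"offset":[-26.4,-26.9,-6.8],"twist":[0,0,0]},{"jaw":95,"offset":[-26.4,-26.9,-6.8],"twist":[0,0,0]},{"jaw":95,"offset":[-26.4,-26.9,-6.8],"twist":[0,0,0]},{"jaw":95,"offset":[-26.4,-26.9,-6.8],"twist":[0,0,0]},{"jaw":95,"offset":[-26.4,-26.9,-6.8],"twist":[0,0,0]},{"jaw":95,"offset":[-26.4,-26.9,-6.8],"twist":[0,0,0]}]'
python3 -m crank '[{"jaw":95,"offset":[-26.4,-26.9,-6.8],"twist":[0,0,0]},{"jaw":95,"offset":[-26.4,-26.9,-6.8],"twist":[0,0,0]},{"jaw":95,"offset":[-26.4,-26.9,-6.8],"twist":[0,0,0]},{"jaw":95,"offset":[-26.4,-26.9,-6.8],"twist":[0,0,0]},{"jaw":95,"offset":[-26.4,-26.9,-6.8],"twist":[0,0,0]},{"jaw":95,"offset":[-26.4,-26.9,-6.8],"twist":[0,0,0]},{"jaw":95,"offset":[-26.4,-26.9,-6.8],"twist":[0,0,0]},{"jaw":95,"offset":[-26.4,-26.9,-6.8],"twist":[0,0,0]},{"jaw":95,"offset":[-26.4,-26.9,-6.8],"twist":[0,0,0]},{"jaw":95,"offset":[-26.4,-26.9,-6.8],"twist":[0,0,0]},{"jaw":95,"offset":[-26.4,-26.9,-6.8],"twist":[0,0,0]}]'
python3 -m crank '[{"jaw":95,"offset":[0,0,0],"twist":[0,0,0.1125]},{"jaw":95,"offset":[0,0,0],"twist":[0,0,0.1125]},{"jaw":95,"offset":[0,0,0],"twist":[0,0,0.1125]},{"jaw":95,"offset":[0,0,0],"twist":[0,0,0.1125]},{"jaw":95,"offset":[0,0,0],"twist":[0,0,0.1125]},{"jaw":95,"offset":[0,0,0],"twist":[0,0,0.1125]},{"jaw":95,"offset":[0,0,0],"twist":[0,0,0.1125]},{"jaw":95,"offset":[0,0,0],"twist":[0,0,0.1125]},{"jaw":95,"offset":[0,0,0],"twist":[0,0,0.1125]},{"jaw":95,"offset":[0,0,0],"twist":[0,0,0.1125]},{"jaw":95,"offset":[0,0,0],"twist":[0,0,0.1125]},{"jaw":95,"offset":[0,0,0],"twist":[0,0,0.1125]}]'
python3 -m crank '[{"jaw":95,"offset":[0,0,0],"twist":[0,0,0.1125]},{"jaw":95,"offset":[0,0,0],"twist":[0,0,0.1125]},{"jaw":95,"offset":[0,0,0],"twist":[0,0,0]}]'
python3 - <<'E'
from h import *
im,W=grab("wrist"); cv2.imwrite("pics/w1.png",im[:,:,::-1]); np.savez("w1.npz",im=im,W=W)
E
```

```text
time: 1.92
tool_pos: [0.3671, 0.2396, 0.3088]
tcp_rot: [0.0, 0.132, 0.991, 0.0]
ft_force: [0.8, -0.2, 0.2]
opening: 0.0952
finger_force: 0.0
time: 2.83
tool_pos: [0.5696, -0.1224, 0.3835]
tcp_rot: [0.0, 0.133, 0.991, 0.0]
ft_force: [0.4, 0.7, -0.3]
opening: 0.0952
finger_force: 0.0
time: 3.83
tool_pos: [0.5691, -0.1205, 0.383]
tcp_rot: [-0.0, 0.725, 0.689, 0.0]
ft_force: [0.3, -0.1, 0.3]
opening: 0.0953
finger_force: 0.0
time: 4.08
tool_pos: [0.5691, -0.1205, 0.383]
tcp_rot: [-0.0, 0.797, 0.603, 0.0]
ft_force: [0.2, 0.1, 0.3]
opening: 0.095
finger_force: 0.0
```

View pics/w1.png

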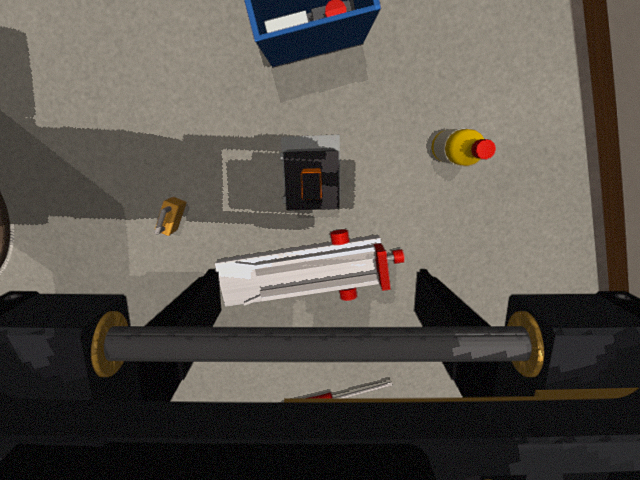

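The wrist view shows the picker's handle at (311,182), the bed spanning (218,280) to (385,262), and its red side knobs at (340,237) and (347,295). Next I'll fit the bed, picker and stand, and zoom in on the fork's direction.

```bash
python3 - <<'E'
from h import *
def near(W,c,r): return np.hypot(W[...,0]-c[0],W[...,1]-c[1])<r
for n in ["w1","topW","sideW"]:
    f=np.load(n+".npz"); im=f["im"].astype(int); W=f["W"]; z=W[...,2]
    mx=im.max(-1);mn=im.min(-1)
    red=(im[...,0]>1.8*im[...,1])&(im[...,0]>1.8*im[...,2])&(im[...,0]>90)
    A=near(W,(.51,-.225),.2)&(W[...,1]<-.15)
    b=A&(z>.008)&(z<.05)&~red
    P=W[b]; print(n,"bed all",rect(P[:,:2]),"lips", rect(W[A&(abs(z-.035)<.003)&~red][:,:2]),"floor z",np.round(np.percentile(P[:,2],[10,50,90])*1e3,1))
    r=A&red&(z>.01); lab,k=cv2.connectedComponents(r.astype(np.uint8))[::-1] if 0 else cv2.connectedComponents(r.astype(np.uint8))[::-1]
    for i in range(1,k):
        q=W[lab==i]
        if len(q)>15: print("  red",len(q),rect(q[:,:2]),"z",np.round([q[:,2].min()*1e3,q[:,2].max()*1e3]))
    A=near(W,(.57,-.095),.06)
    print("  plate",rect(W[A&(abs(z-.118)<.006)][:,:2]),"handle",rect(W[A&(z>.155)][:,:2]),"zt",np.nanmax(z[A]))
    A=near(W,(.57,-.095),.08)
    print("  base",rect(W[A&(z>.002)&(z<.009)][:,:2]) if (A&(z>.002)&(z<.009)).sum()>5 else 0)
    # walls tops
f=np.load("sideW.npz");im=f["im"]
c=cv2.resize(im[225:315,280:360],None,fx=7,fy=6,interpolation=cv2.INTER_CUBIC); c=np.clip(c.astype(float)*1.5,0,255).astype(np.uint8)
cv2.imwrite("pics/sc.png",c[:,:,::-1])
E
```

```text
w1 bed all (array([ 525. , -232.4]), array([103. , 270.7]), 83.51) lips (array([ 540.1, -234.1]), array([ 56.8, 181. ]), 83.47) floor z [18.9 21.1 35.7]
  red 196 (array([ 579.3, -194.8]), array([15.9, 25.2]), 83.12) z [12. 28.]
  red 355 (array([ 624.8, -243.3]), array([56.2, 11.3]), 83.06) z [50. 63.]
  red 124 (array([ 653.2, -246. ]), array([18. , 12.9]), 81.09) z [10. 22.]
  red 174 (array([ 569. , -280.1]), array([17.1, 24.5]), 83.25) z [14. 26.]
  plate (array([566. , -95.5]), array([64.7, 63.8]), 76.69) handle (array([ 567.3, -106.2]), array([ 48.7, 120. ]), 76.51) zt 0.49323530958989686
  base (array([571.9, -92.5]), array([142.6, 152.6]), 12.2)
topW bed all (array([ 514.2, -285.8]), array([266.4, 376.4]), 89.68) lips (array([ 525.2, -230.2]), array([ 56.4, 191.5]), 83.93) floor z [15.9 22.  36.4]
  red 30 (array([ 653.6, -245.1]), array([12.3, 10.6]), 88.45) z [13. 25.]
  red 112 (array([ 624.5, -242.1]), array([52.8, 11.6]), 84.5) z [51. 66.]
  red 51 (array([ 579. , -192.4]), array([13.3, 22.8]), 81.53) z [15. 32.]
  red 50 (array([ 569. , -278.9]), array([20. , 14.2]), 1.19) z [12. 30.]
  plate (array([567. , -93.8]), array([63.9, 62.9]), 76.97) handle (array([568.3, -94.2]), array([27.4, 19.3]), 76.19) zt 0.16784686039166263
  base (array([569.9, -95.3]), array([156.5, 156.7]), 46.39)
sideW bed all (array([ 537.6, -293.1]), array([326.9, 239.5]), 3.02) lips (array([ 527.9, -233.3]), array([ 63. , 208.9]), 82.46) floor z [18.  23.8 38. ]
  red 136 (array([ 644.3, -244.9]), array([57.4, 42.7]), 85.5) z [11. 67.]
  red 38 (array([ 572.3, -281.7]), array([16.2, 22.1]), 82.15) z [16. 31.]
  red 16 (array([ 580.4, -201.7]), array([ 6.9, 15.4]), 82.56) z [21. 29.]
  plate (array([569.9, -95.7]), array([67.9, 64.5]), 74.13) handle (array([570.9, -95.2]), array([28.5, 20.9]), 76.67) zt 0.1677060054654983
  base (array([564.8, -86.4]), array([158.9, 138.8]), 28.7)
```

View pics/sc.png

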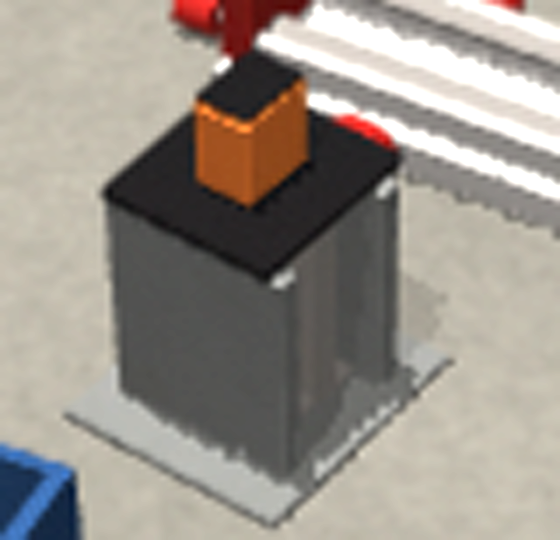

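The crop shows the stand's robot-facing end open at about (330,330), with something upright just inside it. I'll check its depth to find which end the shank is at.

```bash
python3 - <<'E'
from h import *
f=np.load("sideW.npz");W=f["W"]
a=np.radians(-13.5);c=np.array([.569,-.095])
d=W[...,:2]-c; x=d[...,0]*np.cos(a)+d[...,1]*np.sin(a); y=-d[...,0]*np.sin(a)+d[...,1]*np.cos(a); z=W[...,2]
m=(abs(y)<.026)&(abs(x)<.05)&(z>.01)&(z<.108)
for v in range(262,305,3):
    u=np.where(m[v])[0]
    print(v,[(int(k),int(x[v,k]*1e3),int(y[v,k]*1e3),int(z[v,k]*1e3)) for k in u])
m=(abs(y)<.045)&(abs(x)<.05)&(z>.002)&(z<.02)
print(rect(W[m][:,:2]), x[m].min(),x[m].max(),y[m].min(),y[m].max())
E
```

```text
262 [(328, -16, -16, 90), (329, -17, -17, 90), (330, -21, -16, 94), (331, -22, -17, 94), (332, -24, -18, 94), (333, -26, -19, 94), (334, -31, -16, 101), (335, -29, -21, 95), (336, -31, -23, 94)]
265 [(325, -22, 1, 103), (326, -22, 0, 101), (327, -24, -2, 101), (328, -15, -16, 80), (329, -16, -19, 77), (330, -18, -19, 79), (331, -23, -16, 86), (332, -26, -15, 89), (333, -27, -18, 86), (334, -29, -18, 88), (335, -29, -21, 85), (336, -30, -24, 83)]
268 [(322, -16, 3, 91), (323, -19, 5, 95), (324, -21, 4, 95), (325, -22, 2, 94), (326, -21, -2, 89), (327, -23, -3, 90), (328, -15, -17, 69), (329, -18, -16, 73), (330, -20, -17, 72), (331, -22, -18, 73), (332, -24, -18, 74), (333, -27, -18, 78), (334, -28, -19, 77), (335, -31, -19, 79), (336, -31, -23, 75)]
271 [(323, -17, 2, 81), (324, -21, 3, 85), (325, -24, 4, 88), (326, -22, -1, 80), (327, -23, -3, 79), (328, -12, -21, 53), (329, -18, -16, 62), (330, -21, -16, 65), (331, -22, -17, 64), (332, -25, -17, 67), (333, -27, -18, 67), (334, -30, -18, 69), (335, -30, -21, 66)]
274 [(322, -30, 22, 101), (323, -18, 4, 74), (324, -22, 5, 79), (325, 
[... 1184 characters left out ...]
 -17, 2, 31), (324, -21, 4, 36), (325, -23, 3, 35), (326, -24, 1, 35), (327, -22, -3, 27), (328, -19, -12, 15), (329, -21, -12, 18), (330, -21, -15, 14), (331, -22, -18, 11), (332, -26, -17, 16), (333, -27, -19, 14), (334, -29, -20, 15), (335, -29, -23, 12)]
289 [(321, -28, 24, 52), (322, -29, 22, 51), (323, -17, 2, 20), (324, -21, 4, 24), (325, -21, 1, 22), (326, -22, -1, 19), (327, -21, -5, 15)]
292 [(322, -31, 24, 45), (323, -19, 5, 13), (324, -21, 4, 14), (325, -22, 2, 13)]
295 [(322, -30, 23, 32)]
298 [(322, -30, 23, 22)]
301 [(322, -30, 23, 11)]
304 []
(array([569.2, -94.9]), array([89.6, 99.6]), 76.45) -0.049641882005648626 0.04999169410474572 -0.04467715136261547 0.044946420980731386
```

The upright is the shank at x ≈ -22 mm in the picker's frame, so the tips point along +x at yaw -13.5°. Next I'll go to the handle and grip it.

```bash
python3 -m crank '[{"jaw":80,"offset":[0,0,0],"twist":[0,0,-0.04]},{"jaw":80,"offset":[25,-6.6,30],"twist":[0,0,0]},{"jaw":80,"offset":[0,0,40],"twist":[0,0,0]},{"jaw":80,"offset":[0,0,40],"twist":[0,0,0]},{"jaw":80,"offset":[0,0,35],"twist":[0,0,0]},{"jaw":80,"offset":[0,0,30],"twist":[0,0,0]},{"jaw":80,"offset":[0,0,0],"twist":[0,0,0]},{"jaw":80,"offset":[0,0,0],"twist":[0,0,0]}]'
python3 -m crank '[{"jaw":80,"offset":[0,0,25],"twist":[0,0,0]},{"jaw":80,"offset":[0,0,22],"twist":[0,0,0]},{"jaw":80,"offset":[0,0,20],"twist":[0,0,0]},{"jaw":80,"offset":[0,0,0],"twist":[0,0,0]},{"jaw":0,"offset":[0,0,0],"twist":[0,0,0]},{"jaw":0,"offset":[0,0,0],"twist":[0,0,0]},{"jaw":0,"offset":[0,0,0],"twist":[0,0,0]},{"jaw":0,"offset":[0,0,0],"twist":[0,0,0]},{"jaw":0,"offset":[0,0,0],"twist":[0,0,0]},{"jaw":0,"offset":[0,0,0],"twist":[0,0,0]},{"jaw":0,"offset":[0,0,0],"twist":[0,0,0]},{"jaw":0,"offset":[0,0,0],"twist":[0,0,0]}]'
```

```text
time: 4.8
tool_pos: [0.5683, -0.0947, 0.2078]
tcp_rot: [-0.001, 0.783, 0.622, -0.001]
ft_force: [1.3, 0.4, 0.6]
opening: 0.0801
finger_force: 0.0
time: 5.8
tool_pos: [0.5684, -0.0947, 0.1411]
tcp_rot: [0.0, 0.784, 0.621, 0.0]
ft_force: [0.2, 0.1, -0.7]
opening: 0.0322
finger_force: 0.0
```

```bash
python3 -m crank '[{"jaw":0,"offset":[0,0,0],"twist":[0,0,0]},{"jaw":0,"offset":[0,0,0],"twist":[0,0,0]},{"jaw":0,"offset":[0,0,0],"twist":[0,0,0]},{"jaw":0,"offset":[0,0,0],"twist":[0,0,0]},{"jaw":0,"offset":[0,0,-10],"twist":[0,0,0]},{"jaw":0,"offset":[0,0,-25],"twist":[0,0,0]},{"jaw":0,"offset":[0,0,-35],"twist":[0,0,0]},{"jaw":0,"offset":[0,0,-35],"twist":[0,0,0]},{"jaw":0,"offset":[0,0,-35],"twist":[0,0,0]},{"jaw":0,"offset":[0,0,-35],"twist":[0,0,0]},{"jaw":0,"offset":[0,0,-35],"twist":[0,0,0]},{"jaw":0,"offset":[0,0,-30],"twist":[0,0,0]}]'
python3 -m crank '[{"jaw":0,"offset":[0,0,0],"twist":[0,0,-0.097]},{"jaw":0,"offset":[0,0,-10],"twist":[0,0,-0.097]},{"jaw":0,"offset":[30,6.9,0],"twist":[0,0,0]},{"jaw":0,"offset":[35,7,0],"twist":[0,0,0]},{"jaw":0,"offset":[35,7,0],"twist":[0,0,0]},{"jaw":0,"offset":[25.8,6,0],"twist":[0,0,0]},{"jaw":0,"offset":[0,0,0],"twist":[0,0,0]},{"jaw":0,"offset":[0,0,0],"twist":[0,0,0]},{"jaw":0,"offset":[0,0,0],"twist":[0,0,0]}]'
python3 - <<'E'
from h import *
im,W=grab("wrist"); cv2.imwrite("pics/w2.png",im[:,:,::-1]); np.savez("w2.npz",im=im,W=W)
f=im.astype(int); z=W[...,2]
red=(f[...,0]>1.8*f[...,1])&(f[...,0]>1.8*f[...,2])&(f[...,0]>60)
m=red&(abs(W[...,0]-.62)<.06)&(abs(W[...,1]-.15)<.11)&(z>.05)&(z<.09)
k,lab=cv2.connectedComponents(m.astype(np.uint8))
for i in range(1,k):
    q=W[lab==i]
    if len(q)>15: v,u=np.where(lab==i); print("knob",len(q),int(u.mean()),int(v.mean()),[np.round(t,1) for t in cv2.minEnclosingCircle((q[:,:2]*1e3).astype(np.float32))],"z",np.median(q[:,2]).round(4),"bbox",np.round([q[:,0].min()*1e3,q[:,0].max()*1e3,q[:,1].min()*1e3,q[:,1].max()*1e3]))
R=(abs(z-.145)<.005)&(abs(W[...,0]-.62)<.08)&(abs(W[...,1]-.15)<.13)
print("rim",rect(W[R][:,:2]), np.median(z[R]))
E
```

```text
time: 6.8
tool_pos: [0.5678, -0.0945, 0.3843]
tcp_rot: [0.001, 0.784, 0.621, 0.0]
ft_force: [-0.2, -0.9, -1.4]
opening: 0.0198
finger_force: 30.0
time: 7.55
tool_pos: [0.5995, 0.0298, 0.3913]
tcp_rot: [-0.0, 0.72, 0.694, -0.0]
ft_force: [0.1, 0.7, -1.0]
opening: 0.0199
finger_force: 30.0
knob 350 351 68 [array([642.5, 176.5]), np.float64(12.0)] z 0.0719 bbox [631. 654. 165. 188.]
knob 287 351 113 [array([641.8, 125.7]), np.float64(11.2)] z 0.072 bbox [631. 653. 115. 137.]
knob 291 352 158 [array([642.6,  73.1]), np.float64(11.7)] z 0.0719 bbox [631. 654.  61.  84.]
rim (array([617.5, 136.8]), array([180.9, 122.7]), 88.11) 0.14479527500687153
```

View pics/w2.png

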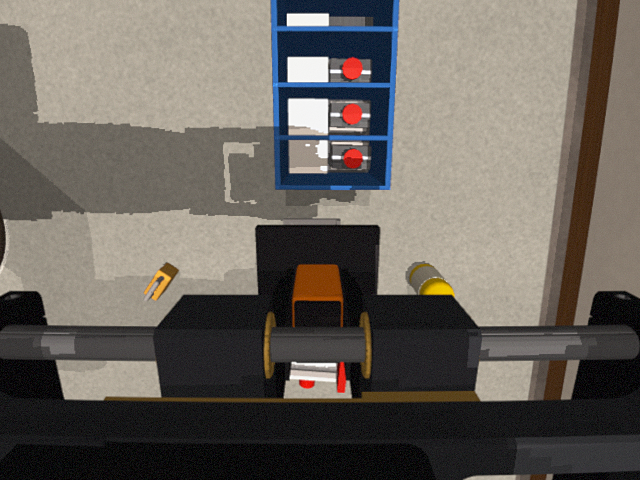

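The wrist view shows the three knobs at (351,68), (351,113) and (352,158), with the white ledges to their left and the held picker's plate at (318,260). I'll measure how the plate sits in the grip.

```bash
python3 - <<'E'
from h import *
f=np.load("w2.npz");W=f["W"];_,p,R=obs();print(np.round(p,4),np.round(R.as_matrix(),4).tolist())
T=R.inv().apply(W.reshape(-1,3)-p).reshape(480,640,3)*1e3
m=(abs(T[...,2]-22)<6)&(abs(T[...,1])<45)&(T[...,0]>12)&(T[...,0]<50)
v,u=np.where(m);q=T[m];print(len(q),"plate z",np.median(q[:,2]),"x max",np.percentile(q[:,0],[90,98,99.5]))
for x in (20,24,28):
    s=q[abs(q[:,0]-x)<1.5];print(x,s[:,1].min().round(1),s[:,1].max().round(1))
e=[(t,q[abs(q[:,1]-t)<1.5][:,0].max().round(1)) for t in (-24,-16,-8,8,16,24)];print(e)
m=(abs(T[...,1])<16)&(T[...,0]>6)&(T[...,0]<22)&(T[...,2]>-10)&(T[...,2]<14);q=T[m];print("handle face x",np.median(q[:,0]),"y",np.percentile(q[:,1],[1,99]))
E
```

```text
[0.5995 0.0294 0.3913] [[0.0365, 0.9993, -0.0002], [0.9993, -0.0365, -0.0001], [-0.0001, -0.0002, -1.0]]
5160 plate z 23.03267470601692 x max [30.48528907 31.58605355 31.73594015]
20 -31.9 27.9
24 -31.6 27.7
28 -32.1 28.0
[(-24, np.float64(31.8)), (-16, np.float64(31.7)), (-8, np.float64(31.8)), (8, np.float64(31.8)), (16, np.float64(31.8)), (24, np.float64(31.8))]
handle face x 13.267999452142288 y [-15.66477294  14.98888544]
```

```bash
python3 -m crank '[{"jaw":0,"offset":[25,4,0],"twist":[0,0,0]},{"jaw":0,"offset":[20.3,3.9,0],"twist":[0,0,0]},{"jaw":0,"offset":[0,0,0],"twist":[0,0,0]},{"jaw":0,"offset":[0,0,30],"twist":[0,0,0]},{"jaw":0,"offset":[0,0,35],"twist":[0,0,0]},{"jaw":0,"offset":[0,0,35],"twist":[0,0,0]},{"jaw":0,"offset":[0,0,35],"twist":[0,0,0]},{"jaw":0,"offset":[0,0,30],"twist":[0,0,0]},{"jaw":0,"offset":[0,0,25],"twist":[0,0,0]},{"jaw":0,"offset":[0,0,18.8],"twist":[0,0,0]},{"jaw":0,"offset":[0,0,0],"twist":[0,0,0]},{"jaw":0,"offset":[0,0,0],"twist":[0,0,0]}]'
python3 -m crank '[{"jaw":0,"offset":[0,8,0],"twist":[0,0,0]},{"jaw":0,"offset":[0,8,0],"twist":[0,0,0]},{"jaw":0,"offset":[0,8,0],"twist":[0,0,0]},{"jaw":0,"offset":[0,8,0],"twist":[0,0,0]},{"jaw":0,"offset":[0,6,0],"twist":[0,0,0]},{"jaw":0,"offset":[0,0,0],"twist":[0,0,0]},{"jaw":0,"offset":[0,0,0],"twist":[0,0,0]}]'
```

```text
time: 8.6
tool_pos: [0.6092, 0.074, 0.1822]
tcp_rot: [-0.0, 0.72, 0.694, -0.0]
ft_force: [0.8, -0.6, -2.0]
opening: 0.02
finger_force: 30.0
time: 9.18
tool_pos: [0.6474, 0.0737, 0.182]
tcp_rot: [-0.0, 0.72, 0.694, -0.0]
ft_force: [-0.2, -0.1, -1.4]
opening: 0.0201
finger_force: 30.0
```

```bash
python3 -m crank '[{"jaw":0,"offset":[0,0,-6],"twist":[0,0,0]},{"jaw":0,"offset":[0,0,-6],"twist":[0,0,0]},{"jaw":0,"offset":[0,0,-8],"twist":[0,0,0]},{"jaw":0,"offset":[0,0,-15],"twist":[0,0,0]},{"jaw":0,"offset":[0,0,-20],"twist":[0,0,0]},{"jaw":0,"offset":[0,0,-25],"twist":[0,0,0]},{"jaw":0,"offset":[0,0,-25],"twist":[0,0,0]},{"jaw":0,"offset":[0,0,-25],"twist":[0,0,0]},{"jaw":0,"offset":[0,0,-20],"twist":[0,0,0]},{"jaw":0,"offset":[0,0,-15],"twist":[0,0,0]},{"jaw":0,"offset":[0,0,-10],"twist":[0,0,0]},{"jaw":0,"offset":[0,0,0],"twist":[0,0,0]}]'
python3 - <<'E'
from h import *
im,W=grab("side"); cv2.imwrite("pics/s2.png",cv2.resize(im[150:450,60:360],(600,600))[:,:,::-1])
E
```

```text
time: 10.18
tool_pos: [0.6474, 0.0738, 0.3599]
tcp_rot: [0.001, 0.72, 0.694, 0.001]
ft_force: [0.5, 0.1, -4.7]
opening: 0.0196
finger_force: 30.0
```

View pics/s2.png

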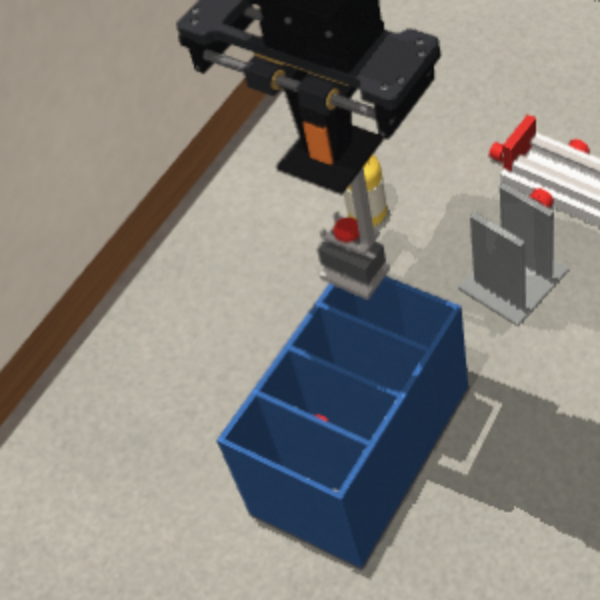

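The first jaw hangs from the fork, clear of the rack. Next I'll set it on the bench near (0.48, 0.02).

```bash
python3 -m crank '[{"jaw":0,"offset":[-5,-14,0],"twist":[0,0,0]},{"jaw":0,"offset":[-8,-22,0],"twist":[0,0,0]},{"jaw":0,"offset":[-10,-27,0],"twist":[0,0,0]},{"jaw":0,"offset":[-10,-27,0],"twist":[0,0,0]},{"jaw":0,"offset":[-10,-27,0],"twist":[0,0,0]},{"jaw":0,"offset":[-8,-22,0],"twist":[0,0,0]},{"jaw":0,"offset":[-5,-16,0],"twist":[0,0,0]},{"jaw":0,"offset":[-4,-10,0],"twist":[0,0,0]},{"jaw":0,"offset":[0,0,15],"twist":[0,0,0]},{"jaw":0,"offset":[0,0,25],"twist":[0,0,0]},{"jaw":0,"offset":[0,0,25],"twist":[0,0,0]},{"jaw":0,"offset":[0,0,25],"twist":[0,0,0]}]'
python3 -m crank '[{"jaw":0,"offset":[0,0,25],"twist":[0,0,0]},{"jaw":0,"offset":[0,0,20],"twist":[0,0,0]},{"jaw":0,"offset":[0,0,15],"twist":[0,0,0]},{"jaw":0,"offset":[0,0,10],"twist":[0,0,0]},{"jaw":0,"offset":[0,0,6],"twist":[0,0,0]},{"jaw":0,"offset":[0,0,4],"twist":[0,0,0]},{"jaw":0,"offset":[0,0,4],"twist":[0,0,0]},{"jaw":0,"offset":[0,0,4],"twist":[0,0,0]},{"jaw":0,"offset":[0,0,4],"twist":[0,0,0]},{"jaw":0,"offset":[0,0,2],"twist":[0,0,0]},{"jaw":0,"offset":[0,0,0],"twist":[0,0,0]}]'
```

```text
time: 11.23
tool_pos: [0.4801, 0.0197, 0.2658]
tcp_rot: [0.0, 0.72, 0.694, 0.0]
ft_force: [-0.3, -0.6, -3.7]
opening: 0.0197
finger_force: 30.0
time: 12.15
tool_pos: [0.4802, 0.0197, 0.1731]
tcp_rot: [-0.0, 0.72, 0.694, -0.0]
ft_force: [-0.9, -0.3, -1.1]
opening: 0.02
finger_force: 30.0
```

```bash
python3 -m crank '[{"jaw":0,"offset":[0,-6,-3],"twist":[0,0,0]},{"jaw":0,"offset":[0,-10,0],"twist":[0,0,0]},{"jaw":0,"offset":[0,-14,0],"twist":[0,0,0]},{"jaw":0,"offset":[0,-15,0],"twist":[0,0,0]},{"jaw":0,"offset":[0,0,-20],"twist":[0,0,0]},{"jaw":0,"offset":[0,0,-35],"twist":[0,0,0]},{"jaw":0,"offset":[0,0,-40],"twist":[0,0,0]},{"jaw":0,"offset":[0,0,-40],"twist":[0,0,0]},{"jaw":0,"offset":[0,0,-35],"twist":[0,0,0]},{"jaw":0,"offset":[0,0,-27],"twist":[0,0,0]},{"jaw":0,"offset":[0,0,0],"twist":[0,0,0]}]'
python3 -m crank '[{"jaw":0,"offset":[12,20,0],"twist":[0,0,0]},{"jaw":0,"offset":[22,32,0],"twist":[0,0,0]},{"jaw":0,"offset":[22,34,0],"twist":[0,0,0]},{"jaw":0,"offset":[22,34,0],"twist":[0,0,0]},{"jaw":0,"offset":[20,28,0],"twist":[0,0,0]},{"jaw":0,"offset":[14,22,0],"twist":[0,0,0]},{"jaw":0,"offset":[0,0,0],"twist":[0,0,0]},{"jaw":0,"offset":[0,0,0],"twist":[0,0,0]}]'
python3 - <<'E'
from h import *
im,W=grab("top"); f=im.astype(int);z=W[...,2]
red=(f[...,0]>1.8*f[...,1])&(f[...,0]>1.8*f[...,2])&(f[...,0]>60)
m=red&(abs(W[...,0]-.54)<.14)&(abs(W[...,1]-.1)<.17)&(z>.05)&(z<.09)
k,lab=cv2.connectedComponents(m.astype(np.uint8))
for i in range(1,k):
    q=W[lab==i]
    if len(q)>8: print("knob",len(q),np.round(q.mean(0)*1e3,1))
E
```

```text
time: 13.07
tool_pos: [0.4354, 0.0213, 0.3784]
tcp_rot: [0.003, 0.72, 0.694, 0.003]
ft_force: [-0.6, -0.4, -1.2]
opening: 0.0198
finger_force: 30.0
time: 13.73
tool_pos: [0.609, 0.1276, 0.3713]
tcp_rot: [-0.001, 0.719, 0.695, -0.001]
ft_force: [-1.0, -0.7, -1.8]
opening: 0.02
finger_force: 30.0
knob 71 [642.6 127.5  72.3]
knob 76 [475.8  20.3  66.7]
```

```bash
python3 - <<'E'
from h import *
D=np.load("topW.npz")
im2,W2=grab("top")
for im,W in ((D["im"],D["W"]),(im2,W2)):
    f=im.astype(int);z=W[...,2]
    red=(f[...,0]>1.8*f[...,1])&(f[...,0]>1.8*f[...,2])&(f[...,0]>60)
    m=red&(abs(W[...,0]-.64)<.05)&(abs(W[...,1]-.13)<.1)&(z>.05)&(z<.09)
    k,lab=cv2.connectedComponents(m.astype(np.uint8))
    for i in range(1,k):
        q=W[lab==i]; v,u=np.where(lab==i)
        if len(q)>8: print("knob",len(q),np.round(q.mean(0)*1e3,1),u.min(),u.max(),v.min(),v.max(),np.round([q[:,1].min()*1e3,q[:,1].max()*1e3]))
E
```

```text
knob 62 [643.7 178.3  72.5] 194 201 213 222 [170. 188.]
knob 78 [642.7 127.1  72.2] 215 224 213 222 [116. 138.]
knob 74 [643.3  74.5  72.4] 237 246 212 221 [64. 87.]
knob 71 [642.7 127.6  71.8] 215 223 213 222 [119. 139.]
```

```bash
python3 -m crank '[{"jaw":0,"offset":[-0.6,0,30],"twist":[0,0,0]},{"jaw":0,"offset":[0,0,35],"twist":[0,0,0]},{"jaw":0,"offset":[0,0,35],"twist":[0,0,0]},{"jaw":0,"offset":[0,0,35],"twist":[0,0,0]},{"jaw":0,"offset":[0,0,30],"twist":[0,0,0]},{"jaw":0,"offset":[0,0,24],"twist":[0,0,0]},{"jaw":0,"offset":[0,0,0],"twist":[0,0,0]},{"jaw":0,"offset":[0,0,0],"twist":[0,0,0]}]'
python3 -m crank '[{"jaw":0,"offset":[0,8,0],"twist":[0,0,0]},{"jaw":0,"offset":[0,8,0],"twist":[0,0,0]},{"jaw":0,"offset":[0,8,0],"twist":[0,0,0]},{"jaw":0,"offset":[0,8,0],"twist":[0,0,0]},{"jaw":0,"offset":[0,6,0],"twist":[0,0,0]},{"jaw":0,"offset":[0,0,0],"twist":[0,0,0]},{"jaw":0,"offset":[0,0,0],"twist":[0,0,0]}]'
python3 -m crank '[{"jaw":0,"offset":[0,0,-6],"twist":[0,0,0]},{"jaw":0,"offset":[0,0,-6],"twist":[0,0,0]},{"jaw":0,"offset":[0,0,-8],"twist":[0,0,0]},{"jaw":0,"offset":[0,0,-15],"twist":[0,0,0]},{"jaw":0,"offset":[0,0,-20],"twist":[0,0,0]},{"jaw":0,"offset":[0,0,-25],"twist":[0,0,0]},{"jaw":0,"offset":[0,0,-25],"twist":[0,0,0]},{"jaw":0,"offset":[0,0,-25],"twist":[0,0,0]},{"jaw":0,"offset":[0,0,-20],"twist":[0,0,0]},{"jaw":0,"offset":[0,0,-15],"twist":[0,0,0]},{"jaw":0,"offset":[0,0,-10],"twist":[0,0,0]},{"jaw":0,"offset":[0,0,0],"twist":[0,0,0]}]'
```

```text
time: 14.5
tool_pos: [0.6085, 0.126, 0.1845]
tcp_rot: [-0.0, 0.72, 0.694, -0.0]
ft_force: [0.3, 0.2, -2.1]
opening: 0.0196
finger_force: 30.0
time: 15.08
tool_pos: [0.6473, 0.1251, 0.184]
tcp_rot: [-0.0, 0.72, 0.694, -0.0]
ft_force: [-0.3, -0.2, -2.2]
opening: 0.0199
finger_force: 30.0
time: 16.08
tool_pos: [0.6472, 0.1252, 0.3618]
tcp_rot: [0.001, 0.72, 0.694, 0.001]
ft_force: [0.8, -0.3, -4.0]
opening: 0.02
finger_force: 30.0
```

```bash
python3 -m crank '[{"jaw":0,"offset":[-3,-14,0],"twist":[0,0,0]},{"jaw":0,"offset":[-4,-22,0],"twist":[0,0,0]},{"jaw":0,"offset":[-5,-27,0],"twist":[0,0,0]},{"jaw":0,"offset":[-5,-27,0],"twist":[0,0,0]},{"jaw":0,"offset":[-5,-27,0],"twist":[0,0,0]},{"jaw":0,"offset":[-4,-22,0],"twist":[0,0,0]},{"jaw":0,"offset":[-3,-16,0],"twist":[0,0,0]},{"jaw":0,"offset":[-2,-11,0],"twist":[0,0,0]},{"jaw":0,"offset":[0,0,15],"twist":[0,0,0]},{"jaw":0,"offset":[0,0,25],"twist":[0,0,0]},{"jaw":0,"offset":[0,0,25],"twist":[0,0,0]},{"jaw":0,"offset":[0,0,25],"twist":[0,0,0]}]'
python3 -m crank '[{"jaw":0,"offset":[0,0,25],"twist":[0,0,0]},{"jaw":0,"offset":[0,0,20],"twist":[0,0,0]},{"jaw":0,"offset":[0,0,15],"twist":[0,0,0]},{"jaw":0,"offset":[0,0,10],"twist":[0,0,0]},{"jaw":0,"offset":[0,0,6],"twist":[0,0,0]},{"jaw":0,"offset":[0,0,4],"twist":[0,0,0]},{"jaw":0,"offset":[0,0,4],"twist":[0,0,0]},{"jaw":0,"offset":[0,0,4],"twist":[0,0,0]},{"jaw":0,"offset":[0,0,0],"twist":[0,0,0]},{"jaw":0,"offset":[0,0,0],"twist":[0,0,0]}]'
```

```text
time: 17.08
tool_pos: [0.4801, 0.1001, 0.268]
tcp_rot: [0.0, 0.72, 0.694, 0.0]
ft_force: [-0.2, -1.2, -5.4]
opening: 0.0197
finger_force: 30.0
time: 17.92
tool_pos: [0.4804, 0.1002, 0.1816]
tcp_rot: [0.0, 0.72, 0.694, 0.0]
ft_force: [0.4, -0.6, -1.7]
opening: 0.02
finger_force: 30.0
```

```bash
python3 -m crank '[{"jaw":0,"offset":[0,0,4.5],"twist":[0,0,0]},{"jaw":0,"offset":[0,-6,0],"twist":[0,0,0]},{"jaw":0,"offset":[0,-10,0],"twist":[0,0,0]},{"jaw":0,"offset":[0,-14,0],"twist":[0,0,0]},{"jaw":0,"offset":[0,-15,0],"twist":[0,0,0]},{"jaw":0,"offset":[0,0,-20],"twist":[0,0,0]},{"jaw":0,"offset":[0,0,-35],"twist":[0,0,0]},{"jaw":0,"offset":[0,0,-40],"twist":[0,0,0]},{"jaw":0,"offset":[0,0,-40],"twist":[0,0,0]},{"jaw":0,"offset":[0,0,-35],"twist":[0,0,0]},{"jaw":0,"offset":[0,0,-25],"twist":[0,0,0]},{"jaw":0,"offset":[0,0,0],"twist":[0,0,0]}]'
python3 -m crank '[{"jaw":0,"offset":[9,20,0],"twist":[0,0,0]},{"jaw":0,"offset":[16,32,0],"twist":[0,0,0]},{"jaw":0,"offset":[16,34,0],"twist":[0,0,0]},{"jaw":0,"offset":[16,34,0],"twist":[0,0,0]},{"jaw":0,"offset":[15,28,0],"twist":[0,0,0]},{"jaw":0,"offset":[10.3,22.8,0],"twist":[0,0,0]},{"jaw":0,"offset":[0,0,0],"twist":[0,0,0]},{"jaw":0,"offset":[0,0,0],"twist":[0,0,0]}]'
python3 - <<'E'
from h import *
im,W=grab("top"); f=im.astype(int);z=W[...,2]
red=(f[...,0]>1.8*f[...,1])&(f[...,0]>1.8*f[...,2])&(f[...,0]>60)
m=red&(abs(W[...,0]-.54)<.14)&(abs(W[...,1]-.1)<.17)&(z>.05)&(z<.09)
k,lab=cv2.connectedComponents(m.astype(np.uint8))
for i in range(1,k):
    q=W[lab==i]
    if len(q)>8: print("knob",len(q),np.round(q.mean(0)*1e3,1))
E
```

```text
time: 18.92
tool_pos: [0.4353, 0.1019, 0.3765]
tcp_rot: [0.003, 0.72, 0.694, 0.003]
ft_force: [1.0, 0.9, -2.3]
opening: 0.02
finger_force: 30.0
time: 19.58
tool_pos: [0.6087, 0.1782, 0.3696]
tcp_rot: [-0.001, 0.72, 0.694, -0.001]
ft_force: [0.5, -0.2, -1.9]
opening: 0.0201
finger_force: 30.0
knob 63 [643.8 178.3  72.1]
knob 76 [477.2 102.2  67. ]
knob 76 [475.8  20.3  67. ]
```

Everything is where I expected. Now I'll fetch the third jaw.

```bash
python3 -m crank '[{"jaw":0,"offset":[-0.4,0,30],"twist":[0,0,0]},{"jaw":0,"offset":[0,0,35],"twist":[0,0,0]},{"jaw":0,"offset":[0,0,35],"twist":[0,0,0]},{"jaw":0,"offset":[0,0,35],"twist":[0,0,0]},{"jaw":0,"offset":[0,0,30],"twist":[0,0,0]},{"jaw":0,"offset":[0,0,21.5],"twist":[0,0,0]},{"jaw":0,"offset":[0,0,0],"twist":[0,0,0]},{"jaw":0,"offset":[0,0,0],"twist":[0,0,0]}]'
python3 -m crank '[{"jaw":0,"offset":[0,8,0],"twist":[0,0,0]},{"jaw":0,"offset":[0,8,0],"twist":[0,0,0]},{"jaw":0,"offset":[0,8,0],"twist":[0,0,0]},{"jaw":0,"offset":[0,8,0],"twist":[0,0,0]},{"jaw":0,"offset":[0,6,0],"twist":[0,0,0]},{"jaw":0,"offset":[0,0,0],"twist":[0,0,0]},{"jaw":0,"offset":[0,0,0],"twist":[0,0,0]}]'
python3 -m crank '[{"jaw":0,"offset":[0,0,-6],"twist":[0,0,0]},{"jaw":0,"offset":[0,0,-6],"twist":[0,0,0]},{"jaw":0,"offset":[0,0,-8],"twist":[0,0,0]},{"jaw":0,"offset":[0,0,-15],"twist":[0,0,0]},{"jaw":0,"offset":[0,0,-20],"twist":[0,0,0]},{"jaw":0,"offset":[0,0,-25],"twist":[0,0,0]},{"jaw":0,"offset":[0,0,-25],"twist":[0,0,0]},{"jaw":0,"offset":[0,0,-25],"twist":[0,0,0]},{"jaw":0,"offset":[0,0,-20],"twist":[0,0,0]},{"jaw":0,"offset":[0,0,-15],"twist":[0,0,0]},{"jaw":0,"offset":[0,0,-10],"twist":[0,0,0]},{"jaw":0,"offset":[0,0,0],"twist":[0,0,0]}]'
```

```text
time: 20.3
tool_pos: [0.608, 0.1771, 0.1855]
tcp_rot: [-0.0, 0.72, 0.694, -0.0]
ft_force: [0.7, -0.1, -0.7]
opening: 0.0202
finger_force: 30.0
time: 20.88
tool_pos: [0.647, 0.176, 0.1851]
tcp_rot: [-0.0, 0.72, 0.694, -0.0]
ft_force: [-0.7, 0.1, -1.9]
opening: 0.0198
finger_force: 30.0
time: 21.88
tool_pos: [0.6469, 0.1762, 0.363]
tcp_rot: [0.001, 0.72, 0.694, 0.002]
ft_force: [0.0, -0.2, -4.5]
opening: 0.0198
finger_force: 30.0
```

```bash
python3 -m crank '[{"jaw":0,"offset":[0,-14,0],"twist":[0,0,0]},{"jaw":0,"offset":[-0.5,-22,0],"twist":[0,0,0]},{"jaw":0,"offset":[-0.5,-27,0],"twist":[0,0,0]},{"jaw":0,"offset":[-0.5,-27,0],"twist":[0,0,0]},{"jaw":0,"offset":[-0.5,-27,0],"twist":[0,0,0]},{"jaw":0,"offset":[-0.3,-22,0],"twist":[0,0,0]},{"jaw":0,"offset":[0,-16,0],"twist":[0,0,0]},{"jaw":0,"offset":[0,-12,0],"twist":[0,0,0]},{"jaw":0,"offset":[0,0,15],"twist":[0,0,0]},{"jaw":0,"offset":[0,0,25],"twist":[0,0,0]},{"jaw":0,"offset":[0,0,25],"twist":[0,0,0]},{"jaw":0,"offset":[0,0,25],"twist":[0,0,0]}]'
python3 -m crank '[{"jaw":0,"offset":[0,0,25],"twist":[0,0,0]},{"jaw":0,"offset":[0,0,20],"twist":[0,0,0]},{"jaw":0,"offset":[0,0,15],"twist":[0,0,0]},{"jaw":0,"offset":[0,0,10],"twist":[0,0,0]},{"jaw":0,"offset":[0,0,6],"twist":[0,0,0]},{"jaw":0,"offset":[0,0,5],"twist":[0,0,0]},{"jaw":0,"offset":[0,0,4],"twist":[0,0,0]},{"jaw":0,"offset":[0,0,4],"twist":[0,0,0]},{"jaw":0,"offset":[0,0,4],"twist":[0,0,0]},{"jaw":0,"offset":[0,0,0],"twist":[0,0,0]},{"jaw":0,"offset":[0,0,0],"twist":[0,0,0]}]'
```

```text
time: 22.88
tool_pos: [0.4797, 0.1798, 0.269]
tcp_rot: [0.0, 0.72, 0.694, 0.0]
ft_force: [-0.8, 0.6, -5.4]
opening: 0.0201
finger_force: 30.0
time: 23.8
tool_pos: [0.4799, 0.1799, 0.1775]
tcp_rot: [0.0, 0.72, 0.694, 0.0]
ft_force: [-0.1, -0.0, -1.6]
opening: 0.0199
finger_force: 30.0
```

```bash
python3 -m crank '[{"jaw":0,"offset":[0,-6,0],"twist":[0,0,0]},{"jaw":0,"offset":[0,-10,0],"twist":[0,0,0]},{"jaw":0,"offset":[0,-14,0],"twist":[0,0,0]},{"jaw":0,"offset":[0,-15,0],"twist":[0,0,0]},{"jaw":0,"offset":[0,0,-20],"twist":[0,0,0]},{"jaw":0,"offset":[0,0,-35],"twist":[0,0,0]},{"jaw":0,"offset":[0,0,-40],"twist":[0,0,0]},{"jaw":0,"offset":[0,0,-40],"twist":[0,0,0]},{"jaw":0,"offset":[0,0,-35],"twist":[0,0,0]},{"jaw":0,"offset":[0,0,-25],"twist":[0,0,0]},{"jaw":0,"offset":[0,0,0],"twist":[0,0,0]}]'
python3 -m crank '[{"jaw":0,"offset":[-18,9,0],"twist":[0,0,0]},{"jaw":0,"offset":[-30,16,0],"twist":[0,0,0]},{"jaw":0,"offset":[-32,17,0],"twist":[0,0,0]},{"jaw":0,"offset":[-32,17,0],"twist":[0,0,0]},{"jaw":0,"offset":[-32,17,0],"twist":[0,0,0]},{"jaw":0,"offset":[-32,17,0],"twist":[0,0,0]},{"jaw":0,"offset":[-32,17,0],"twist":[0,0,0]},{"jaw":0,"offset":[-30,16,0],"twist":[0,0,0]},{"jaw":0,"offset":[-20,10,0],"twist":[0,0,0]},{"jaw":0,"offset":[-13,7.4,0],"twist":[0,0,0]},{"jaw":0,"offset":[0,0,0],"twist":[0,0,0.097]},{"jaw":0,"offset":[0,0,0],"twist":[0,0,0.097]}]'
python3 -m crank '[{"jaw":0,"offset":[0,0,0],"twist":[0,0,0]},{"jaw":0,"offset":[0,0,0],"twist":[0,0,0]}]'
```

```text
time: 24.72
tool_pos: [0.4349, 0.1817, 0.3773]
tcp_rot: [0.002, 0.72, 0.694, 0.004]
ft_force: [0.1, -0.3, -1.2]
opening: 0.0198
finger_force: 30.0
time: 25.72
tool_pos: [0.568, -0.0948, 0.3712]
tcp_rot: [-0.001, 0.785, 0.619, -0.0]
ft_force: [-0.4, 0.7, -1.1]
opening: 0.0202
finger_force: 30.0
time: 25.88
tool_pos: [0.5679, -0.0939, 0.3719]
tcp_rot: [-0.0, 0.783, 0.623, -0.0]
ft_force: [0.2, -0.7, -0.7]
opening: 0.02
finger_force: 30.0
```

```bash
python3 -m crank '[{"jaw":0,"offset":[-0.7,0,30],"twist":[0,0,0]},{"jaw":0,"offset":[0,0,38],"twist":[0,0,0]},{"jaw":0,"offset":[0,0,38],"twist":[0,0,0]},{"jaw":0,"offset":[0,0,35],"twist":[0,0,0]},{"jaw":0,"offset":[0,0,30],"twist":[0,0,0]},{"jaw":0,"offset":[0,0,25],"twist":[0,0,0]},{"jaw":0,"offset":[0,0,15],"twist":[0,0,0]},{"jaw":0,"offset":[0,0,10],"twist":[0,0,0]},{"jaw":0,"offset":[0,0,6],"twist":[0,0,0]},{"jaw":0,"offset":[0,0,3],"twist":[0,0,0]},{"jaw":0,"offset":[0,0,0],"twist":[0,0,0]}]'
python3 -m crank '[{"jaw":60,"offset":[0,0,0],"twist":[0,0,0]},{"jaw":60,"offset":[0,0,0],"twist":[0,0,0]},{"jaw":60,"offset":[0,0,0],"twist":[0,0,0]},{"jaw":60,"offset":[0,0,0],"twist":[0,0,0]},{"jaw":60,"offset":[0,0,0],"twist":[0,0,0]},{"jaw":60,"offset":[0,0,0],"twist":[0,0,0]},{"jaw":60,"offset":[0,0,-20],"twist":[0,0,0]},{"jaw":60,"offset":[0,0,-35],"twist":[0,0,0]},{"jaw":60,"offset":[0,0,-40],"twist":[0,0,0]},{"jaw":60,"offset":[0,0,-40],"twist":[0,0,0]},{"jaw":60,"offset":[0,0,-40],"twist":[0,0,0]},{"jaw":60,"offset":[0,0,-25],"twist":[0,0,0]}]'
```

```text
time: 26.8
tool_pos: [0.5684, -0.0951, 0.1424]
tcp_rot: [0.0, 0.783, 0.622, 0.0]
ft_force: [-0.5, 0.8, -1.5]
opening: 0.0197
finger_force: 30.0
time: 27.8
tool_pos: [0.5684, -0.0953, 0.3466]
tcp_rot: [0.002, 0.784, 0.621, 0.001]
ft_force: [-1.0, -0.7, 0.1]
opening: 0.0599
finger_force: 0.0
```

```bash
python3 -m crank '[{"jaw":60,"offset":[0,0,-20],"twist":[0,0,-0.11]},{"jaw":60,"offset":[0,0,-20],"twist":[0,0,-0.11]},{"jaw":60,"offset":[0,0,-13],"twist":[0,0,-0.11]},{"jaw":60,"offset":[0,0,0],"twist":[0,0,-0.11]},{"jaw":60,"offset":[0,0,0],"twist":[0,0,-0.11]},{"jaw":60,"offset":[0,0,0],"twist":[0,0,-0.11]},{"jaw":60,"offset":[0,0,0],"twist":[0,0,-0.11]},{"jaw":60,"offset":[0,0,0],"twist":[0,0,-0.11]},{"jaw":60,"offset":[0,0,0],"twist":[0,0,-0.11]},{"jaw":60,"offset":[0,0,0],"twist":[0,0,-0.11]},{"jaw":60,"offset":[0,0,0],"twist":[0,0,-0.11]},{"jaw":60,"offset":[0,0,0],"twist":[0,0,-0.11]}]'
python3 -m crank '[{"jaw":60,"offset":[0,0,0],"twist":[0,0,-0.11]},{"jaw":60,"offset":[0,0,0],"twist":[0,0,-0.11]},{"jaw":60,"offset":[0,0,0],"twist":[0,0,-0.11]},{"jaw":60,"offset":[0,0,0],"twist":[0,0,-0.11]},{"jaw":60,"offset":[30,4,0],"twist":[0,0,0]},{"jaw":60,"offset":[38,4,0],"twist":[0,0,0]},{"jaw":60,"offset":[30,4,0],"twist":[0,0,0]},{"jaw":60,"offset":[0,0,0],"twist":[0,0,0]},{"jaw":60,"offset":[0,0,0],"twist":[0,0,0]}]'
python3 - <<'E'
from h import *
im,W=grab("wrist"); cv2.imwrite("pics/w3.png",im[:,:,::-1]); np.savez("w3.npz",im=im,W=W)
im,W=grab("top"); np.savez("t3.npz",im=im,W=W)
E
```

```text
time: 28.8
tool_pos: [0.5681, -0.0953, 0.3952]
tcp_rot: [-0.0, 0.235, 0.972, 0.0]
ft_force: [-0.5, -0.6, -1.1]
opening: 0.0599
finger_force: 0.0
time: 29.55
tool_pos: [0.47, -0.0791, 0.3961]
tcp_rot: [0.001, 0.02, 1.0, -0.0]
ft_force: [-0.6, 0.4, -0.3]
opening: 0.0603
finger_force: 0.0
```

View pics/w3.png

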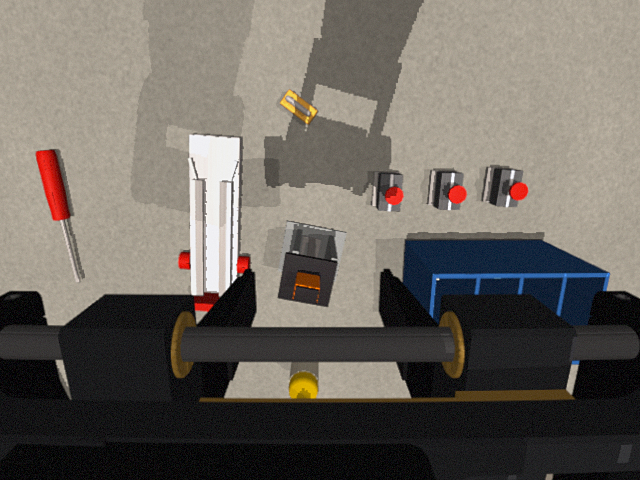

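The wrist view shows the three jaws upright at (388,190), (447,188) and (505,187), the picker on its stand at (308,270), and the bed from its landing edge at (215,135) down to the red stop at (205,300). Next I'll fit the jaws and the bed.

```bash
cat > fit.py <<'E'
from h import *
def jaws(W,im,box):
    f=im.astype(int); z=W[...,2]; red=(f[...,0]>1.8*f[...,1])&(f[...,0]>1.8*f[...,2])&(f[...,0]>60)
    B=(W[...,0]>box[0])&(W[...,0]<box[1])&(W[...,1]>box[2])&(W[...,1]<box[3])
    k,lab=cv2.connectedComponents((B&red&(z>.055)&(z<.1)).astype(np.uint8)); out=[]
    for i in range(1,k):
        q=W[lab==i]
        if len(q)<20: continue
        c=q.mean(0); n=np.hypot(W[...,0]-c[0],W[...,1]-c[1])<.045
        body=W[n&B&(z>.036)&(z<.046)&~red]
        print("knob",np.round(c*1e3,1),"body",rect(body[:,:2]) if len(body)>20 else None,len(body))
E
python3 - <<'E'
from fit import *
for n in ("w3","t3"):
    D=np.load(n+".npz"); im,W=D["im"],D["W"]; print(n); jaws(W,im,(.38,.55,-.05,.26))
    f=im.astype(int);z=W[...,2];x=W[...,0];y=W[...,1]
    # bed frame guess
    a=np.radians(-6.6);c=np.array([.5343,-.2322])
    def fr(W): d=W[...,:2]-c; return d[...,0]*np.cos(a)+d[...,1]*np.sin(a), -d[...,0]*np.sin(a)+d[...,1]*np.cos(a)
    X,Y=fr(W)
    fl=(abs(z-.020)<.005)&(X>-.17)&(X<-.10)&(abs(Y)<.06)
    print("landing",rect(W[fl][:,:2]),"X0",np.percentile(X[fl],[.5,2])*1e3,"z",np.median(z[fl]))
    lp=(z>.029)&(z<.041)&(X>-.11)&(X<.05)&(abs(Y)<.05)
    print("lips",rect(W[lp][:,:2]),"Xmin",np.percentile(X[lp],[.3,2])*1e3,"z",np.median(z[lp]))
    bs=(z>.014)&(X>-.14)&(X<-.02)&(abs(Y)<.06)
    for xa in (-.13,-.11,-.09,-.07,-.05,-.02,.0,.02):
        s=(abs(X-xa)<.005)&(z>.015)&(abs(Y)<.05)
        l=(abs(X-xa)<.005)&(z>.030)&(z<.041)&(abs(Y)<.05)
        print(xa,"base Y",np.round(np.percentile(Y[s],[1,99])*1e3,1),"lip Y",np.round(np.percentile(Y[l],[1,99])*1e3,1) if l.sum()>4 else "")
E
```

```text
w3
knob [474.2 179.8  66.5] body (array([474.7, 180.6]), array([31.6, 49.4]), 85.32) 672
knob [475.4 100.2  66.7] body (array([475.7, 100.7]), array([31.4, 50.5]), 86.0) 646
knob [474.3  18.7  66.8] body (array([474.2,  19. ]), array([29.2, 49.5]), 86.16) 555
landing (array([ 412.3, -218.3]), array([70. , 45.5]), 83.39) X0 [-144.92014417 -144.02106723] z 0.019921215710983986
lips (array([ 506.8, -228.2]), array([ 61.4, 156.1]), 84.8) Xmin [-96.94517908 -83.69164926] z 0.03494104799691755
-0.13 base Y [-34.3  34.3] lip Y 
-0.11 base Y [-33.1  34. ] lip Y 
-0.09 base Y [-35.1  34.2] lip Y [-27.8  26.7]
-0.07 base Y [-35.4  34.5] lip Y [-27.4  27.1]
-0.05 base Y [-35.1  34.3] lip Y [-27.8  27.2]
-0.02 base Y [-34.5  34.5] lip Y [-28.2  27.3]
0.0 base Y [-34.6  34.6] lip Y [-28.3  27. ]
0.02 base Y [-35.   34.3] lip Y [-27.1  27. ]
t3
knob [477.2 102.   66.5] body (array([477.1, 102.5]), array([30.4, 48.7]), 86.7) 164
knob [475.9 180.9  67.3] body (array([476.4, 181.2]), array([31. , 48.9]), 86.6) 176
landing (array([ 413.1, -216.9]), array([70., 44.]), 83.06) X0 [-143.99688057 -143.47539241] z 0.020171098259917676
lips (array([ 509.5, -219.2]), array([ 95.2, 157. ]), 77.03) Xmin [-102.51033084  -83.33596939] z 0.03486197350586217
-0.13 base Y [-31.8  36.2] lip Y 
-0.11 base Y [-31.6  31.1] lip Y 
-0.09 base Y [-33.1  30.1] lip Y 
-0.07 base Y [-33.2  29.7] lip Y [-24.8  27.9]
-0.05 base Y [-32.2  31.5] lip Y [-25.6  27.5]
-0.02 base Y [-31.7  34. ] lip Y [-25.8  27.6]
0.0 base Y [-32.9  35.8] lip Y [-26.3  27.1]
0.02 base Y [-33.  35.] lip Y [-25.4  28.6]
```

```bash
python3 -m crank '[{"jaw":60,"offset":[0,0,0],"twist":[0,0,0.027]},{"jaw":60,"offset":[0.4,25,30],"twist":[0,0,0]},{"jaw":60,"offset":[0.4,25,30],"twist":[0,0,0]},{"jaw":60,"offset":[0.4,25,30],"twist":[0,0,0]},{"jaw":60,"offset":[0.4,24.7,30],"twist":[0,0,0]},{"jaw":60,"offset":[0,0,38],"twist":[0,0,0]},{"jaw":60,"offset":[0,0,38],"twist":[0,0,0]},{"jaw":60,"offset":[0,0,38],"twist":[0,0,0]},{"jaw":60,"offset":[0,0,35],"twist":[0,0,0]},{"jaw":60,"offset":[0,0,20],"twist":[0,0,0]},{"jaw":60,"offset":[0,0,0],"twist":[0,0,0]},{"jaw":60,"offset":[0,0,0],"twist":[0,0,0]}]'
python3 -m crank '[{"jaw":60,"offset":[0,0,25],"twist":[0,0,0]},{"jaw":60,"offset":[0,0,25],"twist":[0,0,0]},{"jaw":60,"offset":[0,0,19.6],"twist":[0,0,0]},{"jaw":60,"offset":[0,0,0],"twist":[0,0,0]},{"jaw":60,"offset":[0,0,0],"twist":[0,0,0]}]'
```

```text
time: 30.65
tool_pos: [0.4764, 0.0203, 0.1054]
tcp_rot: [-0.001, 0.034, 0.999, 0.0]
ft_force: [0.3, -0.3, 0.4]
opening: 0.0602
finger_force: 0.0
time: 31.07
tool_pos: [0.4767, 0.0203, 0.0374]
tcp_rot: [0.0, 0.034, 0.999, 0.0]
ft_force: [0.2, -0.0, 0.3]
opening: 0.0598
finger_force: 0.0
```

Now I'll close on the jaw, lift it, and check where it sits relative to the TCP.

```bash
python3 -m crank '[{"jaw":10,"offset":[0,0,0],"twist":[0,0,0]},{"jaw":10,"offset":[0,0,0],"twist":[0,0,0]},{"jaw":10,"offset":[0,0,0],"twist":[0,0,0]},{"jaw":10,"offset":[0,0,0],"twist":[0,0,0]},{"jaw":10,"offset":[0,0,0],"twist":[0,0,0]},{"jaw":10,"offset":[0,0,0],"twist":[0,0,0]},{"jaw":10,"offset":[0,0,0],"twist":[0,0,0]},{"jaw":10,"offset":[0,0,-10],"twist":[0,0,0]},{"jaw":10,"offset":[0,0,-25],"twist":[0,0,0]},{"jaw":10,"offset":[0,0,-35],"twist":[0,0,0]},{"jaw":10,"offset":[0,0,-30],"twist":[0,0,0]},{"jaw":10,"offset":[0,0,0],"twist":[0,0,0]}]'
python3 - <<'E'
from h import *
_,p,R=obs()
im,W=grab("wrist"); cv2.imwrite("pics/w4.png",im[:,:,::-1])
T=R.inv().apply(W.reshape(-1,3)-p).reshape(480,640,3)*1e3
f=im.astype(int);red=(f[...,0]>1.8*f[...,1])&(f[...,0]>1.8*f[...,2])&(f[...,0]>60)
m=red&(abs(T[...,0])<40)&(abs(T[...,1])<30)&(T[...,2]<0)
if m.sum()>10: v,u=np.where(m); q=T[m]; print(m.sum(),u.min(),u.max(),v.min(),v.max(),q.min(0).round(1),q.max(0).round(1))
b=(abs(T[...,1])<30)&(T[...,0]>2)&(T[...,0]<45)&(abs(T[...,2]+3)<4)&~red
print("bodytop",b.sum(), np.percentile(T[b],[1,99],axis=0).round(1) if b.sum()>10 else "")
E
```

```text
time: 32.07
tool_pos: [0.4776, 0.0203, 0.1416]
tcp_rot: [0.004, 0.034, 0.999, -0.0]
ft_force: [1.3, 0.6, -2.2]
opening: 0.0299
finger_force: 30.0
1063 290 345 311 374 [-22.6 -11.7 -71.6] [32.3 11.6 -2.9]
bodytop 4298 [[  2.4 -19.8  -6.4]
 [ 26.4  19.9   0.6]]
```

View pics/w4.png

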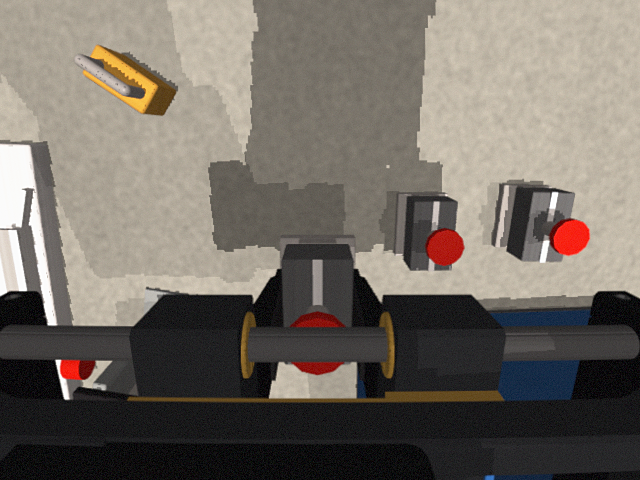

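The knob is centred at column 317, so the jaw is centred in the grip, and it sits about 1.4 mm toward the camera. Next I'll carry it over the landing.

```bash
python3 -m crank '[{"jaw":10,"offset":[0,0,0],"twist":[0,0,0.047]},{"jaw":10,"offset":[2,-17,0],"twist":[0,0,0]},{"jaw":10,"offset":[4,-32,0],"twist":[0,0,0]},{"jaw":10,"offset":[4.2,-35,0],"twist":[0,0,0]},{"jaw":10,"offset":[4,-35,0],"twist":[0,0,0]},{"jaw":10,"offset":[4,-35,0],"twist":[0,0,0]},{"jaw":10,"offset":[4,-35,0],"twist":[0,0,0]},{"jaw":10,"offset":[4,-32,0],"twist":[0,0,0]},{"jaw":10,"offset":[4,-22.7,0],"twist":[0,0,0]},{"jaw":10,"offset":[0,0,0],"twist":[0,0,0]},{"jaw":10,"offset":[0,0,0],"twist":[0,0,0]},{"jaw":10,"offset":[0,0,0],"twist":[0,0,0]}]'
python3 - <<'E'
from h import *
_,p,R=obs()
a=np.radians(-6.6);d=p[:2]-[.5344,-.2316];print("bed frame",np.round([1e3*(d[0]*np.cos(a)+d[1]*np.sin(a)),1e3*(-d[0]*np.sin(a)+d[1]*np.cos(a))],1),"yaw err deg",np.degrees(np.arctan2(R.as_matrix()[1,1],R.as_matrix()[0,1]))-83.4)
im,W=grab("wrist"); cv2.imwrite("pics/w5.png",im[:,:,::-1])
T=R.inv().apply(W.reshape(-1,3)-p).reshape(480,640,3)*1e3; z=W[...,2]
for x in (30,34):
    s=(abs(T[...,0]-x)<1.5)&(z>.014)&(abs(T[...,1])<45)&(z<.06);print(x,np.percentile(T[s][:,1],[0.5,99.5]).round(1) if s.sum() else 0)
# landing front edge in tool x
s=(abs(z-.02)<.004)&(abs(T[...,1])<30)&(T[...,0]>5)&(T[...,0]<70);print("edge tool x",np.percentile(T[s][:,0],[97,99.5]).round(1))
E
```

```text
time: 33.12
tool_pos: [0.4176, -0.2177, 0.1359]
tcp_rot: [-0.001, 0.058, 0.998, 0.001]
ft_force: [0.6, 0.1, -1.9]
opening: 0.0296
finger_force: 30.0
bed frame [-117.6    0.4] yaw err deg -0.00011621456711452538
30 0
34 0
edge tool x [27.  27.3]
```

View pics/w5.png

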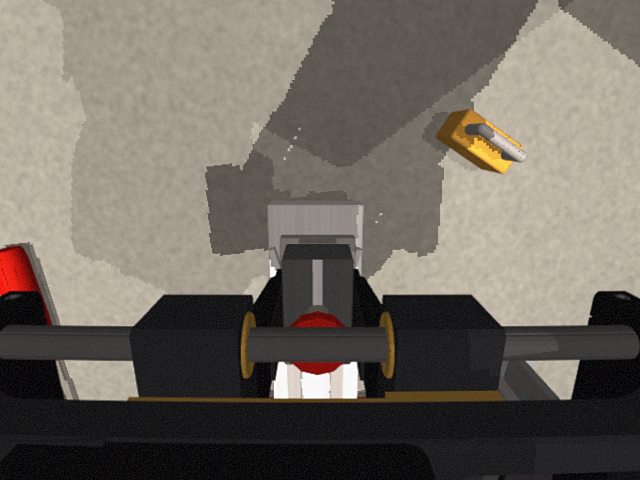

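The landing spans columns 268–364 (centre 316) and the jaw is centred at 317.5, so they agree to within 1 mm. Next I'll lower the jaw and start the slide.

```bash
python3 -m crank '[{"jaw":10,"offset":[0,-0.7,20],"twist":[0,0,0]},{"jaw":10,"offset":[0,0,25],"twist":[0,0,0]},{"jaw":10,"offset":[0,0,15],"twist":[0,0,0]},{"jaw":10,"offset":[0,0,10],"twist":[0,0,0]},{"jaw":10,"offset":[0,0,4],"twist":[0,0,0]},{"jaw":10,"offset":[0,0,3],"twist":[0,0,0]},{"jaw":10,"offset":[0,0,0],"twist":[0,0,0]},{"jaw":10,"offset":[0,0,0],"twist":[0,0,0]}]'
python3 -m crank '[{"jaw":10,"offset":[-5,0,0],"twist":[0,0,0]},{"jaw":10,"offset":[-5,0,0],"twist":[0,0,0]},{"jaw":10,"offset":[-5,0,0],"twist":[0,0,0]},{"jaw":10,"offset":[-5,0,0],"twist":[0,0,0]},{"jaw":10,"offset":[-5,0,0],"twist":[0,0,0]},{"jaw":10,"offset":[-5,0,0],"twist":[0,0,0]},{"jaw":10,"offset":[0,0,0],"twist":[0,0,0]}]'
```

```text
time: 33.83
tool_pos: [0.4183, -0.2188, 0.06]
tcp_rot: [0.0, 0.057, 0.998, -0.0]
ft_force: [0.7, -0.3, -2.3]
opening: 0.0299
finger_force: 30.0
time: 34.42
tool_pos: [0.4488, -0.2227, 0.0596]
tcp_rot: [0.0, 0.057, 0.998, -0.0]
ft_force: [0.2, 0.0, -2.3]
opening: 0.0299
finger_force: 30.0
```

```bash
python3 -m crank '[{"jaw":10,"offset":[-5,0,1],"twist":[0,0,0]},{"jaw":10,"offset":[-10,0,0],"twist":[0,0,0]},{"jaw":10,"offset":[-15,0,0],"twist":[0,0,0]},{"jaw":10,"offset":[-15,0,0],"twist":[0,0,0]},{"jaw":10,"offset":[-15,0,0],"twist":[0,0,0]},{"jaw":10,"offset":[-15,0,0],"twist":[0,0,0]},{"jaw":10,"offset":[-15,0,0],"twist":[0,0,0]},{"jaw":10,"offset":[-15,0,0],"twist":[0,0,0]},{"jaw":10,"offset":[-15,0,0],"twist":[0,0,0]},{"jaw":10,"offset":[-10,0,0],"twist":[0,0,0]},{"jaw":10,"offset":[-8,0,0],"twist":[0,0,0]},{"jaw":10,"offset":[0,0,0],"twist":[0,0,0]}]'
python3 -m crank '[{"jaw":10,"offset":[-2,0,0],"twist":[0,0,0]},{"jaw":10,"offset":[-2,0,0],"twist":[0,0,0]},{"jaw":10,"offset":[-2,0,0],"twist":[0,0,0]},{"jaw":10,"offset":[-2,0,0],"twist":[0,0,0]},{"jaw":10,"offset":[0,0,0],"twist":[0,0,0]},{"jaw":10,"offset":[0,0,0],"twist":[0,0,0]}]'
```

```text
time: 35.42
tool_pos: [0.5863, -0.2383, 0.0584]
tcp_rot: [0.0, 0.057, 0.998, -0.0]
ft_force: [0.3, 0.2, -1.8]
opening: 0.0295
finger_force: 30.0
time: 35.92
tool_pos: [0.5927, -0.2392, 0.0587]
tcp_rot: [0.0, 0.057, 0.998, 0.0]
ft_force: [-0.8, -0.2, -2.2]
opening: 0.0298
finger_force: 30.0
```

```bash
python3 -m crank '[{"jaw":10,"offset":[-1,0,0],"twist":[0,0,0]},{"jaw":10,"offset":[-1,0,0],"twist":[0,0,0]},{"jaw":10,"offset":[0,0,0],"twist":[0,0,0]}]'; python3 -m crank '[{"jaw":10,"offset":[-1,0,0],"twist":[0,0,0]},{"jaw":10,"offset":[0,0,0],"twist":[0,0,0]}]';  python3 -m crank '[{"jaw":10,"offset":[-1,0,0],"twist":[0,0,0]},{"jaw":10,"offset":[0,0,0],"twist":[0,0,0]}]'
```

```text
time: 36.17
tool_pos: [0.5949, -0.2394, 0.0586]
tcp_rot: [0.0, 0.057, 0.998, 0.0]
ft_force: [0.6, 0.4, -2.0]
opening: 0.0297
finger_force: 30.0
time: 36.33
tool_pos: [0.5951, -0.2394, 0.0586]
tcp_rot: [-0.001, 0.057, 0.998, 0.0]
ft_force: [-4.8, -1.0, 0.7]
opening: 0.03
finger_force: 30.0
time: 36.5
tool_pos: [0.5952, -0.2394, 0.0586]
tcp_rot: [-0.002, 0.057, 0.998, 0.001]
ft_force: [-10.3, -0.5, 3.5]
opening: 0.0298
finger_force: 30.0
```

The jaw is home against the stop: contact came at TCP X = 61.3, as predicted. I'll release it and go for jaw 2.

```bash
python3 -m crank '[{"jaw":60,"offset":[0,0,0],"twist":[0,0,0]},{"jaw":60,"offset":[0,0,0],"twist":[0,0,0]},{"jaw":60,"offset":[0,0,0],"twist":[0,0,0]},{"jaw":60,"offset":[0,0,0],"twist":[0,0,0]},{"jaw":60,"offset":[0,0,0],"twist":[0,0,0]},{"jaw":60,"offset":[0,0,-15],"twist":[0,0,0]},{"jaw":60,"offset":[0,0,-30],"twist":[0,0,0]},{"jaw":60,"offset":[0,0,-40],"twist":[0,0,0]},{"jaw":60,"offset":[0,0,-40],"twist":[0,0,0]},{"jaw":60,"offset":[0,0,-40],"twist":[0,0,0]},{"jaw":60,"offset":[0,0,-35],"twist":[0,0,0]},{"jaw":60,"offset":[0,0,0],"twist":[0,0,-0.05]}]'
python3 -m crank '[{"jaw":60,"offset":[8,17,0],"twist":[0,0,0]},{"jaw":60,"offset":[14,34,0],"twist":[0,0,0]},{"jaw":60,"offset":[15,36,0],"twist":[0,0,0]},{"jaw":60,"offset":[15,36,0],"twist":[0,0,0]},{"jaw":60,"offset":[15,36,0],"twist":[0,0,0]},{"jaw":60,"offset":[15,36,0],"twist":[0,0,0]},{"jaw":60,"offset":[15,36,0],"twist":[0,0,0]},{"jaw":60,"offset":[14,34,0],"twist":[0,0,0]},{"jaw":60,"offset":[14,34,0],"twist":[0,0,0]},{"jaw":60,"offset":[10,23,0],"twist":[0,0,0]},{"jaw":60,"offset":[5,11,0],"twist":[0,0,0]},{"jaw":60,"offset":[0,0,0],"twist":[0,0,0]}]'
python3 - <<'E'
from fit import *
im,W=grab("wrist"); print("wrist");jaws(W,im,(.35,.55,-.05,.3))
im,W=grab("top"); print("top");jaws(W,im,(.35,.66,-.28,.3));print(obs()[1])
E
```

```text
time: 37.5
tool_pos: [0.5986, -0.2404, 0.2664]
tcp_rot: [0.005, 0.033, 0.999, -0.002]
ft_force: [-0.0, -0.5, 0.7]
opening: 0.06
finger_force: 0.0
time: 38.5
tool_pos: [0.478, 0.1034, 0.2589]
tcp_rot: [0.0, 0.031, 1.0, 0.0]
ft_force: [-0.0, -0.4, 0.0]
opening: 0.06
finger_force: 0.0
wrist
knob [474.4 180.7  66.8] body (array([474.8, 181.1]), array([29.4, 50. ]), 85.03) 1022
knob [475.8 101.2  66.9] body (array([476.1, 101.3]), array([29.9, 50.1]), 85.88) 985
top
knob [ 625.  -241.    60.1] body (array([ 608.6, -238.9]), array([53.1, 44.6]), 84.42) 44
knob [ 594.3 -237.8   86.7] body (array([ 586.2, -236.5]), array([53.7, 67.8]), 84.57) 105
[0.47901911 0.10139978 0.25875322]
```

```bash
python3 -m crank '[{"jaw":60,"offset":[1.3,0,30],"twist":[0,0,0.008]},{"jaw":60,"offset":[0,0,38],"twist":[0,0,0]},{"jaw":60,"offset":[0,0,38],"twist":[0,0,0]},{"jaw":60,"offset":[0,0,35],"twist":[0,0,0]},{"jaw":60,"offset":[0,0,30],"twist":[0,0,0]},{"jaw":60,"offset":[0,0,25],"twist":[0,0,0]},{"jaw":60,"offset":[0,0,15],"twist":[0,0,0]},{"jaw":60,"offset":[0,0,10],"twist":[0,0,0]},{"jaw":60,"offset":[0,0,0],"twist":[0,0,0]},{"jaw":60,"offset":[0,0,0],"twist":[0,0,0]}]'
```

```text
time: 39.43
tool_pos: [0.4778, 0.1011, 0.0377]
tcp_rot: [-0.0, 0.037, 0.999, 0.0]
ft_force: [0.2, 0.5, 0.3]
opening: 0.0599
finger_force: 0.0
```

```bash
python3 -m crank '[{"jaw":10,"offset":[0,0,0],"twist":[0,0,0]},{"jaw":10,"offset":[0,0,0],"twist":[0,0,0]},{"jaw":10,"offset":[0,0,0],"twist":[0,0,0]},{"jaw":10,"offset":[0,0,0],"twist":[0,0,0]},{"jaw":10,"offset":[0,0,0],"twist":[0,0,0]},{"jaw":10,"offset":[0,0,0],"twist":[0,0,0]},{"jaw":10,"offset":[0,0,0],"twist":[0,0,0]},{"jaw":10,"offset":[0,0,-10],"twist":[0,0,0]},{"jaw":10,"offset":[0,0,-25],"twist":[0,0,0]},{"jaw":10,"offset":[0,0,-35],"twist":[0,0,0]},{"jaw":10,"offset":[0,0,-30],"twist":[0,0,0]},{"jaw":10,"offset":[0,0,0],"twist":[0,0,0.0415]}]'
python3 -m crank '[{"jaw":10,"offset":[1,-17,0],"twist":[0,0,0]},{"jaw":10,"offset":[2,-32,0],"twist":[0,0,0]},{"jaw":10,"offset":[2.5,-36,0],"twist":[0,0,0]},{"jaw":10,"offset":[2.5,-36,0],"twist":[0,0,0]},{"jaw":10,"offset":[2.5,-36,0],"twist":[0,0,0]},{"jaw":10,"offset":[2.5,-36,0],"twist":[0,0,0]},{"jaw":10,"offset":[2.5,-36,0],"twist":[0,0,0]},{"jaw":10,"offset":[2,-36,0],"twist":[0,0,0]},{"jaw":10,"offset":[2,-32,0],"twist":[0,0,0]},{"jaw":10,"offset":[2,-28,0],"twist":[0,0,0]},{"jaw":10,"offset":[0,0,0],"twist":[0,0,0]},{"jaw":10,"offset":[0,0,0],"twist":[0,0,0]}]'
cat > held.py <<'E'
from h import *
_,p,R=obs(); M=R.as_matrix()
a=np.radians(-6.6);d=(p[:2]-[.5344,-.2316])*1e3;print("TCP bed",np.round([d[0]*np.cos(a)+d[1]*np.sin(a),-d[0]*np.sin(a)+d[1]*np.cos(a)],1),"z",p[2].round(4),"yaw err",np.degrees(np.arctan2(M[1,1],M[0,1])).round(2)-83.4)
im,W=grab("wrist")
T=R.inv().apply(W.reshape(-1,3)-p).reshape(480,640,3)*1e3
f=im.astype(int);red=(f[...,0]>1.8*f[...,1])&(f[...,0]>1.8*f[...,2])&(f[...,0]>60)
b=(abs(T[...,1])<12)&(T[...,0]>2)&(T[...,0]<45)&(abs(T[...,2]+3)<4)&~red
print("jaw rear edge tool x (26.4 -> centre +1.4)",np.percentile(T[b][:,0],99).round(1) if b.sum() else None)
E
python3 held.py
```

```text
time: 40.43
tool_pos: [0.4789, 0.1021, 0.1428]
tcp_rot: [0.003, 0.057, 0.998, 0.001]
ft_force: [0.4, 0.3, -2.4]
opening: 0.0297
finger_force: 30.0
time: 41.43
tool_pos: [0.4183, -0.2195, 0.1378]
tcp_rot: [-0.0, 0.058, 0.998, 0.0]
ft_force: [-0.0, 1.2, -3.7]
opening: 0.0294
finger_force: 30.0
TCP bed [-116.7   -1.3] z 0.1378 yaw err -0.10999999999999943
jaw rear edge tool x (26.4 -> centre +1.4) 26.1
```

```bash
python3 -m crank '[{"jaw":10,"offset":[0,0.3,20],"twist":[0,0,0]},{"jaw":10,"offset":[0,0,25],"twist":[0,0,0]},{"jaw":10,"offset":[0,0,15],"twist":[0,0,0]},{"jaw":10,"offset":[0,0,12],"twist":[0,0,0]},{"jaw":10,"offset":[0,0,5],"twist":[0,0,0]},{"jaw":10,"offset":[0,0,2.2],"twist":[0,0,0]},{"jaw":10,"offset":[0,0,0],"twist":[0,0,0]},{"jaw":10,"offset":[0,0,0],"twist":[0,0,0]}]'
python3 -m crank '[{"jaw":10,"offset":[-5,0,0],"twist":[0,0,0]},{"jaw":10,"offset":[-5,0,0],"twist":[0,0,0]},{"jaw":10,"offset":[-5,0,0],"twist":[0,0,0]},{"jaw":10,"offset":[-5,0,0],"twist":[0,0,0]},{"jaw":10,"offset":[-5,0,0],"twist":[0,0,0]},{"jaw":10,"offset":[-5,0,0],"twist":[0,0,0]},{"jaw":10,"offset":[0,0,0],"twist":[0,0,0]}]'
```

```text
time: 42.15
tool_pos: [0.4193, -0.2179, 0.059]
tcp_rot: [0.0, 0.057, 0.998, -0.0]
ft_force: [0.2, 0.4, -3.8]
opening: 0.0298
finger_force: 30.0
time: 42.73
tool_pos: [0.4498, -0.222, 0.0584]
tcp_rot: [0.0, 0.057, 0.998, -0.0]
ft_force: [0.2, 0.6, -2.0]
opening: 0.03
finger_force: 30.0
```

```bash
python3 -m crank '[{"jaw":10,"offset":[-8,0,0],"twist":[0,0,0]},{"jaw":10,"offset":[-14,0,0],"twist":[0,0,0]},{"jaw":10,"offset":[-15,0,0],"twist":[0,0,0]},{"jaw":10,"offset":[-15,0,0],"twist":[0,0,0]},{"jaw":10,"offset":[-15,0,0],"twist":[0,0,0]},{"jaw":10,"offset":[-12,0,0],"twist":[0,0,0]},{"jaw":10,"offset":[-9,0,0],"twist":[0,0,0]},{"jaw":10,"offset":[0,0,0],"twist":[0,0,0]}]'
python3 -m crank '[{"jaw":10,"offset":[-2,0,0],"twist":[0,0,0]},{"jaw":10,"offset":[-2,0,0],"twist":[0,0,0]},{"jaw":10,"offset":[-2,0,0],"twist":[0,0,0]},{"jaw":10,"offset":[-1,0,0],"twist":[0,0,0]},{"jaw":10,"offset":[-1,0,0],"twist":[0,0,0]},{"jaw":10,"offset":[0,0,0],"twist":[0,0,0]}]'
python3 -m crank '[{"jaw":10,"offset":[-1,0,0],"twist":[0,0,0]},{"jaw":10,"offset":[0,0,0],"twist":[0,0,0]}]'
```

```text
time: 43.4
tool_pos: [0.5377, -0.2319, 0.0583]
tcp_rot: [0.0, 0.057, 0.998, -0.0]
ft_force: [-0.7, -0.2, -3.3]
opening: 0.0299
finger_force: 30.0
time: 43.9
tool_pos: [0.5442, -0.2327, 0.0585]
tcp_rot: [0.0, 0.057, 0.998, 0.0]
ft_force: [0.4, -0.2, -3.5]
opening: 0.0299
finger_force: 30.0
time: 44.07
tool_pos: [0.5452, -0.2328, 0.0584]
tcp_rot: [0.0, 0.057, 0.998, 0.0]
ft_force: [0.0, 0.3, -3.3]
opening: 0.0305
finger_force: 30.0
```

```bash
python3 -m crank '[{"jaw":10,"offset":[-1,0,0],"twist":[0,0,0]},{"jaw":10,"offset":[0,0,0],"twist":[0,0,0]}]';python3 -m crank '[{"jaw":10,"offset":[-1,0,0],"twist":[0,0,0]},{"jaw":10,"offset":[0,0,0],"twist":[0,0,0]}]';python3 -m crank '[{"jaw":10,"offset":[-1,0,0],"twist":[0,0,0]},{"jaw":10,"offset":[0,0,0],"twist":[0,0,0]}]'
```

```text
time: 44.23
tool_pos: [0.5453, -0.2328, 0.0584]
tcp_rot: [-0.001, 0.057, 0.998, 0.0]
ft_force: [-4.4, -0.1, -0.6]
opening: 0.0301
finger_force: 30.0
time: 44.4
tool_pos: [0.5454, -0.2327, 0.0583]
tcp_rot: [-0.002, 0.057, 0.998, 0.001]
ft_force: [-10.4, -1.9, 3.1]
opening: 0.0302
finger_force: 30.0
time: 44.57
tool_pos: [0.5454, -0.2327, 0.0583]
tcp_rot: [-0.003, 0.057, 0.998, 0.001]
ft_force: [-15.6, -1.9, 6.1]
opening: 0.0302
finger_force: 30.0
```

```bash
python3 -m crank '[{"jaw":60,"offset":[0,0,0],"twist":[0,0,0]},{"jaw":60,"offset":[0,0,0],"twist":[0,0,0]},{"jaw":60,"offset":[0,0,0],"twist":[0,0,0]},{"jaw":60,"offset":[0,0,0],"twist":[0,0,0]},{"jaw":60,"offset":[0,0,0],"twist":[0,0,0]},{"jaw":60,"offset":[0,0,-15],"twist":[0,0,0]},{"jaw":60,"offset":[0,0,-30],"twist":[0,0,0]},{"jaw":60,"offset":[0,0,-40],"twist":[0,0,0]},{"jaw":60,"offset":[0,0,-40],"twist":[0,0,0]},{"jaw":60,"offset":[0,0,-40],"twist":[0,0,0]},{"jaw":60,"offset":[0,0,-35],"twist":[0,0,0]},{"jaw":60,"offset":[0,0,0],"twist":[0,0,-0.035]}]'
python3 -m crank '[{"jaw":60,"offset":[5,18,0],"twist":[0,0,0]},{"jaw":60,"offset":[9,36,0],"twist":[0,0,0]},{"jaw":60,"offset":[10,39,0],"twist":[0,0,0]},{"jaw":60,"offset":[10,39,0],"twist":[0,0,0]},{"jaw":60,"offset":[10,39,0],"twist":[0,0,0]},{"jaw":60,"offset":[10,39,0],"twist":[0,0,0]},{"jaw":60,"offset":[10,39,0],"twist":[0,0,0]},{"jaw":60,"offset":[10,39,0],"twist":[0,0,0]},{"jaw":60,"offset":[9,36,0],"twist":[0,0,0]},{"jaw":60,"offset":[9,36,0],"twist":[0,0,0]},{"jaw":60,"offset":[7.5,29,0],"twist":[0,0,0]},{"jaw":60,"offset":[5,18.2,0],"twist":[0,0,0]}]'
python3 -m crank '[{"jaw":60,"offset":[0,0,0],"twist":[0,0,0]},{"jaw":60,"offset":[0,0,0],"twist":[0,0,0]}]'
python3 - <<'E'
from fit import *
im,W=grab("wrist"); print("wrist");jaws(W,im,(.35,.55,-.05,.3))
im,W=grab("top"); print("top");jaws(W,im,(.35,.66,-.28,.3));print(obs()[1])
E
```

```text
time: 45.57
tool_pos: [0.5499, -0.234, 0.2658]
tcp_rot: [0.005, 0.04, 0.999, -0.002]
ft_force: [-0.0, -0.2, 0.1]
opening: 0.06
finger_force: 0.0
time: 46.57
tool_pos: [0.4754, 0.1838, 0.2586]
tcp_rot: [0.0, 0.039, 0.999, 0.0]
ft_force: [-0.0, 0.2, 0.1]
opening: 0.0602
finger_force: 0.0
time: 46.73
tool_pos: [0.4759, 0.1817, 0.2585]
tcp_rot: [0.0, 0.039, 0.999, -0.0]
ft_force: [-0.9, -0.4, -0.2]
opening: 0.0602
finger_force: 0.0
wrist
knob [474.4 181.5  66.9] body (array([475.1, 182. ]), array([29. , 50.2]), 85.11) 959
top
knob [ 624.9 -241.1   60. ] body (array([ 606.2, -238.6]), array([55.7, 45.9]), 80.95) 49
knob [ 594.5 -237.8   86.7] body (array([ 586.8, -237.1]), array([55. , 65.4]), 83.4) 93
knob [ 545.  -231.4   86. ] body (array([ 544.5, -232.1]), array([54.9, 79.4]), 83.33) 137
[0.47633934 0.18044425 0.25842575]
```

```bash
python3 -m crank '[{"jaw":60,"offset":[0,0.3,30],"twist":[0,0,0.007]},{"jaw":60,"offset":[0,0,38],"twist":[0,0,0]},{"jaw":60,"offset":[0,0,38],"twist":[0,0,0]},{"jaw":60,"offset":[0,0,35],"twist":[0,0,0]},{"jaw":60,"offset":[0,0,30],"twist":[0,0,0]},{"jaw":60,"offset":[0,0,25],"twist":[0,0,0]},{"jaw":60,"offset":[0,0,15],"twist":[0,0,0]},{"jaw":60,"offset":[0,0,10],"twist":[0,0,0]},{"jaw":60,"offset":[0,0,0],"twist":[0,0,0]},{"jaw":60,"offset":[0,0,0],"twist":[0,0,0]}]'
python3 -m crank '[{"jaw":10,"offset":[0,0,0],"twist":[0,0,0]},{"jaw":10,"offset":[0,0,0],"twist":[0,0,0]},{"jaw":10,"offset":[0,0,0],"twist":[0,0,0]},{"jaw":10,"offset":[0,0,0],"twist":[0,0,0]},{"jaw":10,"offset":[0,0,0],"twist":[0,0,0]},{"jaw":10,"offset":[0,0,0],"twist":[0,0,0]},{"jaw":10,"offset":[0,0,0],"twist":[0,0,0]},{"jaw":10,"offset":[0,0,-10],"twist":[0,0,0]},{"jaw":10,"offset":[0,0,-25],"twist":[0,0,0]},{"jaw":10,"offset":[0,0,-35],"twist":[0,0,0]},{"jaw":10,"offset":[0,0,-30],"twist":[0,0,0]},{"jaw":10,"offset":[0,0,0],"twist":[0,0,0.03]}]'
```

```text
time: 47.67
tool_pos: [0.4766, 0.1808, 0.0376]
tcp_rot: [-0.0, 0.044, 0.999, 0.0]
ft_force: [-0.5, -0.4, -0.1]
opening: 0.0598
finger_force: 0.0
time: 48.67
tool_pos: [0.4778, 0.1819, 0.1427]
tcp_rot: [0.003, 0.058, 0.998, 0.001]
ft_force: [1.3, 0.8, -1.5]
opening: 0.0297
finger_force: 30.0
```

```bash
python3 -m crank '[{"jaw":10,"offset":[0,-18,0],"twist":[0,0,0]},{"jaw":10,"offset":[1,-34,0],"twist":[0,0,0]},{"jaw":10,"offset":[1,-39,0],"twist":[0,0,0]},{"jaw":10,"offset":[1,-39,0],"twist":[0,0,0]},{"jaw":10,"offset":[1,-39,0],"twist":[0,0,0]},{"jaw":10,"offset":[1,-39,0],"twist":[0,0,0]},{"jaw":10,"offset":[1,-39,0],"twist":[0,0,0]},{"jaw":10,"offset":[1,-39,0],"twist":[0,0,0]},{"jaw":10,"offset":[1,-39,0],"twist":[0,0,0]},{"jaw":10,"offset":[1,-36,0],"twist":[0,0,0]},{"jaw":10,"offset":[1,-28,0],"twist":[0,0,0]},{"jaw":10,"offset":[0.6,-15,0],"twist":[0,0,0]}]'
python3 -m crank '[{"jaw":10,"offset":[0,0,0],"twist":[0,0,0]},{"jaw":10,"offset":[0,0,0],"twist":[0,0,0]}]'
python3 held.py
```

```text
time: 49.67
tool_pos: [0.4182, -0.2216, 0.1379]
tcp_rot: [0.0, 0.059, 0.998, -0.0]
ft_force: [0.4, 0.4, -2.7]
opening: 0.03
finger_force: 30.0
time: 49.83
tool_pos: [0.4184, -0.219, 0.1376]
tcp_rot: [-0.0, 0.059, 0.998, 0.0]
ft_force: [-0.1, 0.8, -3.2]
opening: 0.0299
finger_force: 30.0
TCP bed [-116.7   -0.8] z 0.1376 yaw err -0.1700000000000017
jaw rear edge tool x (26.4 -> centre +1.4) 26.2
```

```bash
python3 -m crank '[{"jaw":10,"offset":[0,0,20],"twist":[0,0,-0.003]},{"jaw":10,"offset":[0,0,25],"twist":[0,0,0]},{"jaw":10,"offset":[0,0,15],"twist":[0,0,0]},{"jaw":10,"offset":[0,0,12],"twist":[0,0,0]},{"jaw":10,"offset":[0,0,5],"twist":[0,0,0]},{"jaw":10,"offset":[0,0,2],"twist":[0,0,0]},{"jaw":10,"offset":[0,0,0],"twist":[0,0,0]},{"jaw":10,"offset":[0,0,0],"twist":[0,0,0]}]'
python3 -m crank '[{"jaw":10,"offset":[-5,0,0],"twist":[0,0,0]},{"jaw":10,"offset":[-5,0,0],"twist":[0,0,0]},{"jaw":10,"offset":[-5,0,0],"twist":[0,0,0]},{"jaw":10,"offset":[-5,0,0],"twist":[0,0,0]},{"jaw":10,"offset":[-5,0,0],"twist":[0,0,0]},{"jaw":10,"offset":[-5,0,0],"twist":[0,0,0]},{"jaw":10,"offset":[-8,0,0],"twist":[0,0,0]},{"jaw":10,"offset":[-8,0,0],"twist":[0,0,0]},{"jaw":10,"offset":[-8,0,0],"twist":[0,0,0]},{"jaw":10,"offset":[-8,0,0],"twist":[0,0,0]},{"jaw":10,"offset":[-6,0,0],"twist":[0,0,0]},{"jaw":10,"offset":[0,0,0],"twist":[0,0,0]}]'
python3 -m crank '[{"jaw":10,"offset":[-2,0,0],"twist":[0,0,0]},{"jaw":10,"offset":[-2,0,0],"twist":[0,0,0]},{"jaw":10,"offset":[-2,0,0],"twist":[0,0,0]},{"jaw":10,"offset":[-1,0,0],"twist":[0,0,0]},{"jaw":10,"offset":[0,0,0],"twist":[0,0,0]}]'
python3 -m crank '[{"jaw":10,"offset":[-1,0,0],"twist":[0,0,0]},{"jaw":10,"offset":[0,0,0],"twist":[0,0,0]}]'
python3 -m crank '[{"jaw":10,"offset":[-1,0,0],"twist":[0,0,0]},{"jaw":10,"offset":[0,0,0],"twist":[0,0,0]}]'
```

```text
time: 50.55
tool_pos: [0.4191, -0.2184, 0.059]
tcp_rot: [0.0, 0.056, 0.998, -0.0]
ft_force: [0.6, -0.5, -2.4]
opening: 0.0294
finger_force: 30.0
time: 51.55
tool_pos: [0.4877, -0.2266, 0.0584]
tcp_rot: [0.0, 0.056, 0.998, -0.0]
ft_force: [0.2, 0.4, -3.1]
opening: 0.0297
finger_force: 30.0
time: 51.97
tool_pos: [0.4934, -0.2272, 0.0584]
tcp_rot: [0.0, 0.057, 0.998, 0.0]
ft_force: [0.7, -0.4, -2.3]
opening: 0.0296
finger_force: 30.0
time: 52.13
tool_pos: [0.4944, -0.2273, 0.0584]
tcp_rot: [0.0, 0.057, 0.998, 0.0]
ft_force: [-0.1, -0.3, -1.4]
opening: 0.0296
finger_force: 30.0
time: 52.3
tool_pos: [0.4954, -0.2274, 0.0584]
tcp_rot: [0.0, 0.057, 0.998, 0.0]
ft_force: [0.2, -0.2, -3.2]
opening: 0.0298
finger_force: 30.0
```

```bash
python3 -m crank '[{"jaw":10,"offset":[-1,0,0],"twist":[0,0,0]},{"jaw":10,"offset":[-1,0,0],"twist":[0,0,0]},{"jaw":10,"offset":[0,0,0],"twist":[0,0,0]}]';python3 -m crank '[{"jaw":10,"offset":[-1,0,0],"twist":[0,0,0]},{"jaw":10,"offset":[0,0,0],"twist":[0,0,0]}]'
```

```text
time: 52.55
tool_pos: [0.4958, -0.2273, 0.0583]
tcp_rot: [-0.002, 0.057, 0.998, 0.001]
ft_force: [-9.6, -0.8, 3.0]
opening: 0.0298
finger_force: 30.0
time: 52.72
tool_pos: [0.4958, -0.2272, 0.0583]
tcp_rot: [-0.003, 0.057, 0.998, 0.001]
ft_force: [-14.7, -3.2, 5.8]
opening: 0.0299
finger_force: 30.0
```

Contact came at X = -38.8 as predicted. I'll release, retreat and verify.

```bash
python3 -m crank '[{"jaw":60,"offset":[0,0,0],"twist":[0,0,0]},{"jaw":60,"offset":[0,0,0],"twist":[0,0,0]},{"jaw":60,"offset":[0,0,0],"twist":[0,0,0]},{"jaw":60,"offset":[0,0,0],"twist":[0,0,0]},{"jaw":60,"offset":[0,0,0],"twist":[0,0,0]},{"jaw":60,"offset":[0,0,-15],"twist":[0,0,0]},{"jaw":60,"offset":[0,0,-30],"twist":[0,0,0]},{"jaw":60,"offset":[0,0,-40],"twist":[0,0,0]},{"jaw":60,"offset":[0,0,-40],"twist":[0,0,0]},{"jaw":60,"offset":[0,0,-40],"twist":[0,0,0]},{"jaw":60,"offset":[0,0,-40],"twist":[0,0,0]},{"jaw":60,"offset":[0,0,-30],"twist":[0,0,0]}]'
python3 -m crank '[{"jaw":60,"offset":[30,0,-30],"twist":[0,0,0]},{"jaw":60,"offset":[30,0,-30],"twist":[0,0,0]},{"jaw":60,"offset":[0,0,0],"twist":[0,0,0]},{"jaw":60,"offset":[0,0,0],"twist":[0,0,0]},{"jaw":60,"offset":[0,0,0],"twist":[0,0,0]}]'
python3 - <<'E'
from fit import *
im,W=grab("wrist"); cv2.imwrite("pics/w9.png",im[:,:,::-1])
D=W.copy(); im2,W2=grab("top")
a=np.radians(-6.6)
for n,i,w in (("wrist",im,W),("top",im2,W2)):
    f=i.astype(int); red=(f[...,0]>1.8*f[...,1])&(f[...,0]>1.8*f[...,2])&(f[...,0]>60)
    k,lab=cv2.connectedComponents((red&(w[...,2]>.075)&(w[...,2]<.1)&(w[...,1]<-.15)).astype(np.uint8))
    for j in range(1,k):
        q=w[lab==j]
        if len(q)>15:
            c=q.mean(0)*1e3; d=c[:2]-[534.4,-231.8]; print(n,"jaw bed",np.round([d[0]*np.cos(a)+d[1]*np.sin(a),-d[0]*np.sin(a)+d[1]*np.cos(a),c[2]],1))
    A=np.hypot(w[...,0]-.568,w[...,1]+.095)<.05
    print(n,"picker top z",np.percentile(w[...,2][A&(w[...,2]<.2)],99),"plate",rect(w[A&(abs(w[...,2]-.118)<.006)][:,:2]))
E
```

```text
time: 53.72
tool_pos: [0.4984, -0.2277, 0.297]
tcp_rot: [0.001, 0.057, 0.998, -0.001]
ft_force: [0.8, -0.2, 0.3]
opening: 0.0598
finger_force: 0.0
time: 54.13
tool_pos: [0.4399, -0.2211, 0.3519]
tcp_rot: [0.0, 0.057, 0.998, 0.0]
ft_force: [1.1, 0.2, 0.1]
opening: 0.0601
finger_force: 0.0
wrist jaw bed [-41.    0.3  86.8]
wrist jaw bed [ 8.8  0.6 86.8]
wrist jaw bed [52.1 -0.5 86.1]
wrist picker top z 0.1433399035735418 plate (array([553.3, -93.2]), array([65.2, 40.8]), 75.8)
top jaw bed [60.3  0.9 86.5]
top jaw bed [14.5  5.1 86.7]
top picker top z 0.16487340990605986 plate (array([566.2, -94.1]), array([64.1, 62.6]), 76.12)
```

View pics/w9.png

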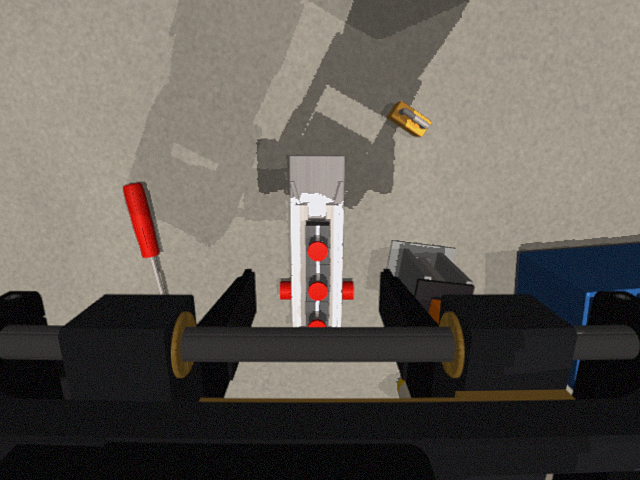

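The wrist view shows the three knobs in line in the track at (318,250), (318,291) and (317,325), with the picker back on its stand at (445,290). The jaws read about -41, 9 and 60 mm in the bed's frame, so I'm handing in.

```bash
python3 -c "
from bench import order
print(order.sign_off())"
```

```text
the job is handed in; nothing more can be done
None
```

The job is handed in: all three jaws were lifted out with the picker and slid into the T-track, the first against the stop and each next against the one before, with the picker back on its stand and the bystanders left alone; sign-off returned no verdict.

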